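Gauge and mark the guest key fobs under a sprung head

TASK

Take the wooden key fobs one at a time from thickest to thinnest: lay each flat on the bed of the marking stand with its steel disc centred under the foot, push the sprung head down by its knob until the foot rests on the disc (the slide then reads the fob's thickness) without pressing hard, hold it there for a moment, then let the head rise slowly all the way, never letting it snap up. Then take the fob out and lay it in the wooden tray; in the end all the fobs lie side by side, flat on the tray's floor, and the head is fully up. Do not disturb the mate cup, straw, garage remote or house keys.

Things in the scene. Friction and masses are not known exactly. Their poses are not given: they have to be found in the camera images.
- stand: marking stand, screwed to the shelf: a flat aluminium bed 190 x 100 x 10 mm with a dark column (top 132 mm above the shelf) at its far end. Origin on the shelf under the foot's axis; x runs along the bed from its open front edge (x = -95 mm) to the column (front face x = 71 mm), z up. The bed's top is 10 mm above the origin
- head (a joint): slide of the sprung grey head of the stand: 0 = fully up, grows as it goes down, at most 0.040 m. At 0 the foot stands 47 mm over the bed, so a part of thickness t under the foot stops it at 0.047 - t. A spring pushes it up with about 2 N at the top, growing to 5 N at the bottom; it stays down only while held
- foot (a point): centre of the flat underside of the head's steel foot, 14 mm across. The foot hangs from an arm 20 mm wide and 10 mm high (top 19 mm above this point) that ends 10 mm in front of the foot's axis and runs back to the column; in front of it the bed is open from above
- head_knob (a point): centre of the top of the black round knob, 42 mm across, by which the head is pushed down; 50 mm above the foot's underside and 26 mm behind the foot's axis, towards the column
- tray: open wooden valet tray, fixed, 170 (x) x 230 (y) x 22 mm outside, walls and floor 5 mm. Origin in the middle of its underside, z up
- slab_mid (a point): wooden key fob, plain square-ended bar 32 mm wide and 28 mm thick (the thickest); 110 mm long with a thin key ring (for looks, touches nothing) standing out at its other end. This point is its centre, half-way up; x points along it to the disc end, z up out of its top face. May be absent
- slab_disc (a point): centre of the steel disc, 18 mm across, let into the top of the same fob (28 mm thick), 35 mm from the fob's centre towards its disc end. May be absent
- round_mid (a point): wooden key fob, bar 32 mm wide and 22 mm thick whose disc end is rounded to a half circle; 110 mm long with a thin key ring (for looks, touches nothing) standing out at its other end. This point is its centre, half-way up; x points along it to the disc end, z up out of its top face. May be absent
- round_disc (a point): centre of the steel disc, 18 mm across, let into the top of the same fob (22 mm thick), 35 mm from the fob's centre towards its disc end. May be absent
- point_mid (a point): wooden key fob, bar 32 mm wide and 17 mm thick whose disc end is pointed; 110 mm long with a thin key ring (for looks, touches nothing) standing out at its other end. This point is its centre, half-way up; x points along it to the disc end, z up out of its top face. May be absent
- point_disc (a point): centre of the steel disc, 18 mm across, let into the top of the same fob (17 mm thick), 35 mm from the fob's centre towards its disc end. May be absent
- paddle_mid (a point): wooden key fob, paddle 12 mm thick (the thinnest): a bar 24 mm wide whose disc end widens to a round 40 mm across; 110 mm long with a thin key ring (for looks, touches nothing) standing out at its other end. This point is its centre, half-way up; x points along it to the disc end, z up out of its top face. May be absent
- paddle_disc (a point): centre of the steel disc, 18 mm across, let into the top of the same fob (12 mm thick), 35 mm from the fob's centre towards its disc end. May be absent
- mate_rim (a point): white ceramic mate cup, 72 mm across, 85 mm high; this is the centre of its mouth. Bystander
- remote: grey garage remote 62 x 38 x 14 mm; origin under its centre. Bystander
- keys: two steel house keys on a loop, about 80 mm across, 3 mm thick; origin under the loop's centre. Bystander
- straw: stainless drinking straw, about 180 mm long, lying; origin near its middle. Bystander

How it is judged:
By the outcome, as a careful person would: the job done as asked, in the order asked, and still so for the second after the job is handed in, with the robot touching nothing.
Of slab, round, point, paddle only 2 to 3 are there at a start; the rules pass over those that are not, and their reading is None.
At some moment in a run one of slab, round, point, paddle may be knocked a few centimetres aside while the robot is not near it.
Once in a run the grip may slacken for a moment while it holds something.
It also fails if it takes over 210 s, if anything falls off the work surface, if the arm or the gripper's body presses on something with over 40 N, if the wrist force passes 120 N, or if a joint passes its speed limit or range.

ROBOT

A 6-joint arm with a two-finger parallel gripper is mounted at the origin on the work surface. World frame = base frame: x ahead of the robot, y to its left, z up, the work surface at z = 0. Lengths are in m, angles in rad, forces in N, time in s.
With the tool pointing down it reaches from about 0.35 to 0.975 m from the base axis. Payload 4.9 kg.
Tool frame: the origin (TCP) lies at the very end of the fingers, on their centre line; the grasp point (between the pads) lies 19 mm behind it; z points along the fingers, y is the line along which they close (so a half turn about z gives the same grasp; the last joint's range is limited). The gripper opens to 85 mm and grips with 20 to 120 N. Pads are 22 mm wide; open, the fingers measure 114 mm over their backs; the gripper's body (76 mm by 85 mm) begins 54 mm behind the grasp point. The pads swing forward as they close: fully open they stand 13 mm farther back than shut.
Start: joints at [1.162, 0.053, 1.613, -0, 1.476, -0.119], TCP at [0.179, 0.599, 0.205] pointing down, gripper open.
Joint ranges: [-3.01, 3.01], [-1.01, 2.22], [0.06, 2.58], [-1.02, 4.17], [0.09, 2.62], [-3.14, 3.14]. Speed limits (rad/s): [2.57, 2.57, 3.14, 3.14, 3.14, 3.14].

INTERFACE

Orientations are given as a unit quaternion [w, x, y, z].
In Python, from plant import manip, vision, order gives the robot as it stands.
- The arm moves only by the tool play_rows, never from a script. Its argument "steps" is a list that holds one entry, the list of rows, each a list of 6 numbers: the shift along the tool's x, y, z in mm, then the turn, a rotation vector about the tool's x, y, z in degrees. A call has 1 to 12 rows; each row is the pose to reach, as a shift and turn from the pose commanded when the call began, along the tool's axes at that moment; what a row does not reach only later rows make up. A row lasts 1/12 s, in which the tool goes at most 41.7 mm and 7.16 degrees, less where a joint would pass 70% of its speed; a pose out of reach is approached as far as the arm can. A call with a gripper value outside its range is refused whole. "claw" is the gripper's target within -1 to 1 (fully open at 1, half-way at 0, shut at -1), set as the call begins (left out, the last holds). The fingers move at their own pace and stop on an object; the grip force is fixed at half the most. Time passes only in rows, so rows that repeat a pose let the fingers close. It gives the time, the measured TCP pose, the force, the opening and the grip force at its end, in the units of the state.
- manip.state(): the state, without advancing time (a new reading comes with each control period).
- vision.grab_frame(name): name is "side" or "top" or "wrist"; returns (picture, depth): 400x640x3 uint8, blue, green, red; 400x640 float32, m along the optical axis (not along the pixel's ray), 0 where there is no reading.
- vision.camera_info(name): a dict with "K" (3x3 intrinsics, pixels), "k1" (the pictures are not rectified: a ray, as slopes to the right and down, at radius r is drawn at 1 + k1 r^2 times it, then the intrinsics apply), "eye" and "orientation" of the camera in the world; the wrist camera has in their place "T_tool_cam" (4x4, takes a point from camera to tool coordinates, whose origin is the TCP and whose axes are the flange's). Camera axes: x right, y down, z forward; pixel columns grow to the right and rows downward; lengths in m; the calibration is good to about 2 mm. A picture is of the moment at which its call begins: read the wrist's pose just before it. camera_info takes no time and is no camera call.
- order.job_done(): hands the job in; it is judged then, once.
The state is a dict: "time": time; "joint_pos": joint angles; "joint_vel": joint speeds; "joint_efforts": joint torques, N m; "tool_pos": TCP position; "tool_rot": TCP orientation; "contact_force": force on the tool from outside, world axes, zero at the start; "ft_torque": the same for the moment, N m; "gripper_width": opening from 0.0 (shut) to 1.0 (fully open); "grasp_force": force on a finger pad.
Only numpy, scipy, OpenCV 4.12 (cv2) and the standard library are available. Lean on these libraries where they do the work, as an engineer would, in place of code of your own. Each camera call takes 0.05 s, during which the arm holds its last target. There are 200 camera calls.

## Working session

There is one attempt and no reset: what is moved stays moved. The work goes in short steps, Python scripts to look and compute and a tool call to move; the robot and the scene stay as the last step left them, time stands still between calls to the robot, and variables do not carry over. Pictures are saved under pics/ and viewed, at most 14 in all, crops included, and the job is handed in when it is done.

Besides the shell and the picture viewer there is one more tool, called after "Emit:" as name([rows], argument=value, ...), one row to a line, values as JSON. play_rows: Moves the arm, as the interface text tells. Its arguments: {"type":"object","properties":{"steps":{"type":"array"},"claw":{"type":"number"}},"required":["steps"]}

```bash
mkdir -p pics; ls; cat > h.py <<'E'
import numpy as np, cv2
from scipy.spatial.transform import Rotation as R
from plant import manip, vision, order
def rot(q): return R.from_quat([q[1],q[2],q[3],q[0]])
def grab(name,save=None):
    s=manip.state(); im,d=vision.grab_frame(name); ci=vision.camera_info(name)
    if name=='wrist':
        T=np.array(ci['T_tool_cam']); M=np.eye(4); M[:3,:3]=rot(s['tool_rot']).as_matrix(); M[:3,3]=s['tool_pos']; M=M@T
    else:
        M=np.eye(4); o=np.array(ci['orientation']); M[:3,:3]=o if o.shape==(3,3) else rot(o).as_matrix(); M[:3,3]=ci['eye']
    if save: cv2.imwrite('pics/'+save,im)
    return im,d,(np.array(ci['K']),ci['k1'],M)
def slopes(cam,uv):
    K,k1,M=cam; return cv2.undistortPoints(np.float64(uv).reshape(-1,1,2),K,np.array([k1,0,0,0.])).reshape(-1,2)
def onplane(cam,uv,z):
    s=slopes(cam,uv); M=cam[2]; d=np.c_[s,np.ones(len(s))]@M[:3,:3].T
    return M[:3,3]+d*((z-M[2,3])/d[:,2])[:,None]
def pts(cam,d):
    h,w=d.shape; u,v=np.meshgrid(np.arange(w),np.arange(h)); s=slopes(cam,np.c_[u.ravel(),v.ravel()])
    P=np.c_[s,np.ones(len(s))]*d.reshape(-1,1); return (P@cam[2][:3,:3].T+cam[2][:3,3]).reshape(h,w,3)
def proj(cam,P):
    K,k1,M=cam; Q=(np.atleast_2d(P)-M[:3,3])@M[:3,:3]; return cv2.projectPoints(Q,np.zeros(3),np.zeros(3),K,np.array([k1,0,0,0.]))[0].reshape(-1,2)
E
python3 - <<'E'
from h import *
for n in ['top','side']:
    im,d,c=grab(n,n+'0.png'); print(n,c[0].tolist(),c[1],c[2].round(3).tolist())
    np.savez(n+'0.npz',im=im,d=d)
print(vision.camera_info('wrist')); print(manip.state())
E
```

```text
pics
top [[370.911147197781, 0.0, 314.2660797043124], [0.0, 370.911147197781, 200.55489398275313], [0.0, 0.0, 1.0]] 0.02184770451603214 [[-0.013, -0.983, 0.182, 0.392], [-1.0, 0.012, -0.008, -0.033], [0.006, -0.183, -0.983, 0.978], [0.0, 0.0, 0.0, 1.0]]
side [[419.1288811218992, 0.0, 323.0994990402465], [0.0, 419.1288811218992, 201.72959024142307], [0.0, 0.0, 1.0]] 0.0011499930607095624 [[-0.821, -0.418, 0.388, 0.191], [-0.57, 0.595, -0.567, 0.512], [0.006, -0.687, -0.727, 0.778], [0.0, 0.0, 0.0, 1.0]]
{'K': array([[325.65889329,   0.        , 316.41274552],
       [  0.        , 325.65889329, 198.87166484],
       [  0.        ,   0.        ,   1.        ]]), 'k1': -0.03516611549661064, 'T_tool_cam': array([[-1.43107942e-03, -9.49099085e-01, -3.14974411e-01,
         8.15683464e-02],
       [ 9.99998968e-01, -1.31842083e-03, -5.70731875e-04,
         1.55171857e-03],
       [ 1.26412276e-04, -3.14974903e-01,  9.49099992e-01,
        -1.68827434e-01],
       [ 0.00000000e+00,  0.00000000e+00,  0.00000000e+00,
         1.00000000e+00]])}
{'time': 0.1, 'joint_pos': array([ 1.16201399e+00,  5.33205036e-02,  1.61414468e+00, -1.92233794e-05,
        1.47598860e+00, -1.18991769e-01]), 'joint_vel': array([-0.00198   , -0.00269415, -0.00185229, -0.0014721 ,  0.00191092,
       -0.00155091]), 'joint_efforts': array([-8.78288375e-06, -3.94908071e+01, -3.71363068e+01, -6.11117207e-05,
        3.98165721e-03, -1.32191857e-05]), 'tool_pos': array([0.17835321, 0.59838152, 0.20417478]), 'tool_rot': array([-2.33486909e-04,  1.44387840e-01,  9.89520735e-01, -9.00845555e-04]), 'contact_force': array([ 0.46676314, -0.39043087, -0.36343776]), 'ft_torque': array([-0.0351396 ,  0.01805784, -0.00180815]), 'grasp_force': 0.0, 'gripper_width': 0.9980400336710232}
```

View pics/top0.png

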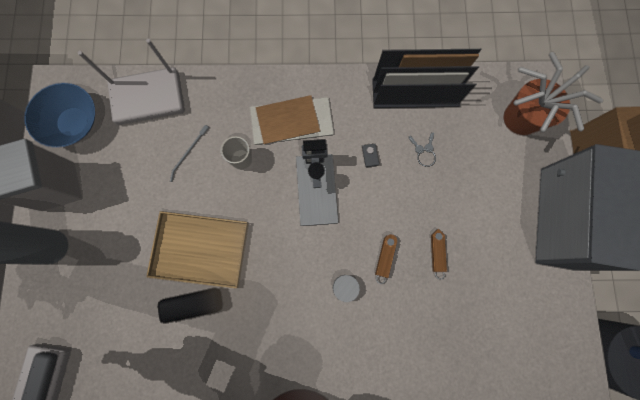

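View pics/side0.png

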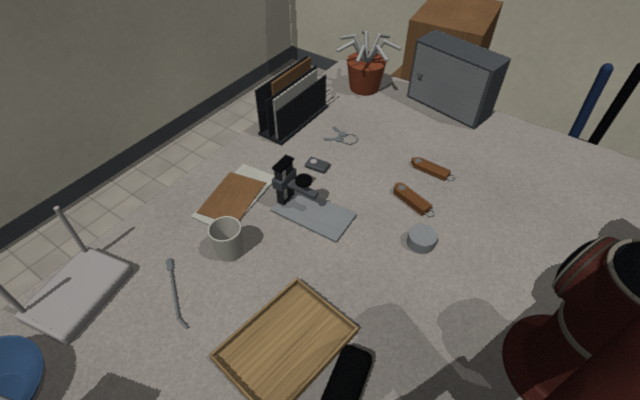

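The top view shows two fobs with their disc ends facing up the image, at about (388,256) and (440,253). The stand's bed is at (318,195) with its column at (315,150), the tray at (199,250), the cup at (236,151), the remote at (371,155) and the keys at (425,150). The side view shows the same two fobs, at (412,198) and (431,168). Next I'll measure them and take a closer crop.

```bash
python3 - <<'E'
from h import *
im,d,c=grab('top')
im2=im[215:295,360:470]; 
bd=im[130:240,270:350]; tr=im[200:300,140:260]
A=cv2.resize(im2,None,fx=4,fy=4,interpolation=3);B=cv2.resize(bd,None,fx=4,fy=4,interpolation=3)
out=np.zeros((440,770,3),np.uint8); out[:320,:440]=A; out[:440,450:770]=B
cv2.imwrite('pics/crop.png',out)
P=pts(c,d); hsv=cv2.cvtColor(im,cv2.COLOR_BGR2HSV)
m=((hsv[...,0]<20)&(hsv[...,1]>110)).astype(np.uint8); m[:215]=0;m[300:]=0;m[:,:360]=0;m[:,470:]=0
n,l,st,ce=cv2.connectedComponentsWithStats(m)
for i in range(1,n):
    if st[i,4]<100: continue
    q=P[l==i]; print(st[i],ce[i],'z pct',np.percentile(q[:,2],[5,25,50,75,95]).round(4))
    for z in (.012,.017,.022,.028):
        uv=np.argwhere(l==i)[:,::-1]; w=onplane(c,uv,z)[:,:2].astype(np.float32)
        r=cv2.minAreaRect(w); print(z,np.round(r[0],4),np.round(r[1],4),round(r[2],1))
print('surf',np.median(P[230:280,405:425,2]))
# tray
ht=hsv; mt=((hsv[...,0]>8)&(hsv[...,0]<28)&(hsv[...,1]>60)).astype(np.uint8); mt[:200]=0;mt[300:]=0;mt[:,:130]=0;mt[:,260:]=0
uv=np.argwhere(mt)[:,::-1]; w=onplane(c,uv,.022)[:,:2].astype(np.float32); print('tray',cv2.minAreaRect(w), np.median(P[230:270,180:220,2]))
# bed: points with z ~ .01
q=P[130:235,285:350].reshape(-1,3); dd=d[130:235,285:350].ravel()
b=q[(q[:,2]>.006)&(q[:,2]<.014)&(q[:,0]<.6)]; print('bed',cv2.minAreaRect(b[:,:2].astype(np.float32)), len(b))
k=q[(q[:,2]>.05)&(q[:,2]<.11)]; print('head',len(k),np.percentile(k,[5,50,95],axis=0).round(3))
k=q[(q[:,2]>.11)]; print('col',len(k),np.percentile(k,[5,50,95],axis=0).round(3))
E
```

```text
[432 230  15  42 473] [438.57293869 253.17336152] z pct [0.0134 0.0163 0.0176 0.0187 0.0206]
0.012 [ 0.4372 -0.3606] [0.034  0.1052] 88.6
0.017 [ 0.437  -0.3589] [0.0338 0.1047] 88.6
0.022 [ 0.4367 -0.3572] [0.0337 0.1041] 88.6
0.028 [ 0.4364 -0.3552] [0.0335 0.1035] 88.6
[376 235  21  43 491] [385.86150713 257.15478615] z pct [0.0182 0.0208 0.0221 0.0234 0.025 ]
0.012 [ 0.427  -0.2258] [0.0332 0.109 ] 73.3
0.017 [ 0.4268 -0.2248] [0.033  0.1085] 73.3
0.022 [ 0.4266 -0.2238] [0.0328 0.1079] 73.3
0.028 [ 0.4264 -0.2226] [0.0326 0.1072] 73.3
surf 0.00046226177277730596
tray ((0.43992340564727783, 0.2587830722332001), (0.2320885956287384, 0.1867169886827469), 82.30545806884766) 0.004739824453062591
bed ((0.5443722009658813, -0.05119163915514946), (0.11513639986515045, 0.09983055293560028), 3.151744842529297) 1235
head 517 [[ 0.601 -0.069  0.073]
 [ 0.641 -0.046  0.098]
 [ 0.678 -0.017  0.109]]
col 327 [[ 0.392 -0.068  0.114]
 [ 0.681 -0.039  0.132]
 [ 0.697 -0.018  0.978]]
```

View pics/crop.png

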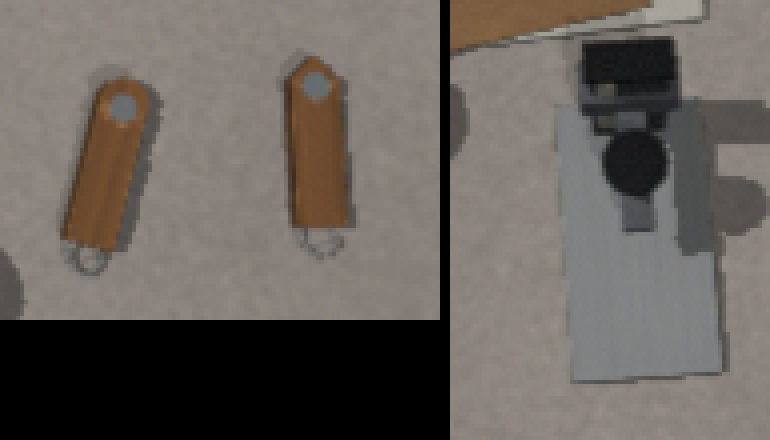

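The left fob is round (22 mm) and the right one is pointed (17 mm), so I'll do round first and then point. I'll move the wrist camera to overlook the fobs and the stand.

```bash
cat >> h.py <<'E'
def Rdown(yaw): # fob/forward direction yaw (deg): tool x = -forward, z down
    a=np.radians(yaw); f=np.array([np.cos(a),np.sin(a),0]); z=np.array([0,0,-1.]); x=-f; return np.c_[x,np.cross(z,x),z]
def to(p,yaw,frm=None):
    s=manip.state(); A=rot(s['tool_rot']).as_matrix() if frm is None else Rdown(frm[1]); q=s['tool_pos'] if frm is None else np.array(frm[0])
    t=A.T@(np.array(p)-q)*1000; r=R.from_matrix(A.T@Rdown(yaw)).as_rotvec(degrees=True)
    print('move',t.round(1),r.round(2))
E
python3 -c "
from h import *
to([.5,-.13,.25],0)"
```

```text
move [-516.3 -606.3  -44.8] [ -0.09  -0.03 -16.6 ]
```

Emit:
play_rows([
  [[-30,-35,-20,0,0,0],[-60,-70,-40,0,0,0],[-90,-105,-45,0,0,0],[-120,-140,-45,0,0,0],[-150,-175,-45,0,0,0],[-180,-210,-45,0,0,0],[-210,-245,-45,0,0,0],[-235,-280,-45,0,0,0],[-258,-303,-45,0,0,0],[-258,-303,-45,0,0,0],[-258,-303,-45,0,0,0]],
])

```text
time: 1.07
tool_pos: [0.3409, 0.2308, 0.2501]
tool_rot: [0.001, 0.148, 0.989, -0.001]
contact_force: [-0.4, 0.5, 0.1]
gripper_width: 1.001
grasp_force: 0.0
```

Emit:
play_rows([
  [[-30,-35,0,0,0,-3],[-60,-70,0,0,0,-6],[-90,-105,0,0,0,-9],[-120,-140,0,0,0,-12],[-150,-175,0,0,0,-15],[-180,-210,0,0,0,-16.6],[-210,-245,0,0,0,-16.6],[-235,-280,0,0,0,-16.6],[-258,-303,0,0,0,-16.6],[-258,-303,0,0,0,-16.6],[-258,-303,0,0,0,-16.6],[-258,-303,0,0,0,-16.6]],
])

```text
time: 2.07
tool_pos: [0.5, -0.1295, 0.2495]
tool_rot: [-0.001, 0.001, 1.0, 0.001]
contact_force: [0.3, -0.3, -0.1]
gripper_width: 0.998
grasp_force: 0.0
```

```bash
python3 - <<'E'
from h import *
im,d,c=grab('wrist','w1.png'); np.savez('w1.npz',im=im,d=d); print(manip.state()['tool_pos'],manip.state()['time'])
E
```

```text
[ 0.49976887 -0.12869781  0.24971882] 2.1167
```

View pics/w1.png

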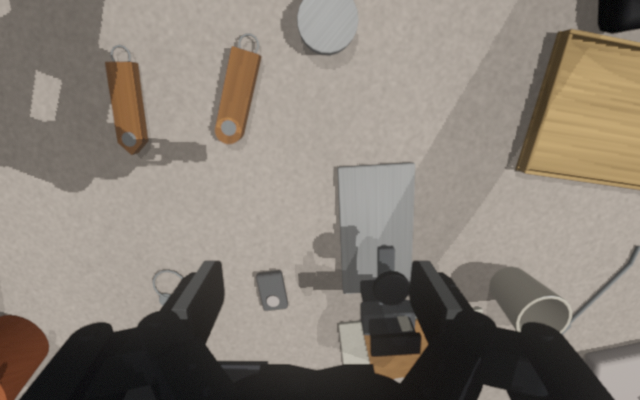

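The wrist view looks towards the robot, so world +x points down the image. The round fob's disc is at (229,128) and the point fob's at (128,139). The bed's front corners are at (339,167) and (413,163), and the knob is at (392,287). Now I'll fit the bed and fob poses.

```bash
cat >> h.py <<'E'
def fobs(im,cam,zs,box=None):
    """wood blobs -> list; zs: top heights to try. returns (area, {z:(mid,yaw,size)})"""
    hsv=cv2.cvtColor(im,cv2.COLOR_BGR2HSV); m=((hsv[...,0]<16)&(hsv[...,1]>110)&(hsv[...,2]>60)).astype(np.uint8)
    if box: k=np.zeros_like(m); x0,y0,x1,y1=box; k[y0:y1,x0:x1]=1; m*=k
    m=cv2.morphologyEx(m,cv2.MORPH_CLOSE,np.ones((3,3)))
    n,l,st,ce=cv2.connectedComponentsWithStats(m)
    for i in range(1,n):
        if st[i,4]<300: continue
        cn=max(cv2.findContours((l==i).astype(np.uint8),0,2)[0],key=cv2.contourArea)
        for z in zs:
            w=onplane(cam,cn.reshape(-1,2),z)[:,:2].astype(np.float32); (cx,cy),(a,b),t=cv2.minAreaRect(w)
            if a<b: t+=90
            print('fob',ce[i].round(),'z',z,'mid',round(cx,4),round(cy,4),'size',round(a,4),round(b,4),'yaw',round((t+90)%180-90,2))
E
python3 - <<'E'
from h import *
im,d,c=grab('wrist'); P=pts(c,d)
fobs(im,c,(.022,.017),(60,40,300,170))
for (u,v,z) in ((229,128,.022),(128,139,.017)): print('disc',onplane(c,[[u,v]],z))
g=cv2.cvtColor(im,cv2.COLOR_BGR2GRAY)
m=(np.abs(P[...,2]-.0105)<.004)
m[:,:325]=0;m[:,425:]=0;m[:150]=0;m[260:]=0
m=cv2.morphologyEx(m.astype(np.uint8),cv2.MORPH_OPEN,np.ones((5,5)))
L=[];Rr=[];F=[]
for v in range(180,245):
    u=np.where(m[v])[0]
    if len(u)>30: L.append((u[0]-.5,v));Rr.append((u[-1]+.5,v))
for u in range(345,408):
    v=np.where(m[:,u])[0]
    if len(v): F.append((u,v[0]-.5))
for n,E in (('L',L),('R',Rr),('F',F)):
    w=onplane(c,E,.010)[:,:2].astype(np.float32); vx,vy,x0,y0=cv2.fitLine(w,cv2.DIST_HUBER,0,.001,.01).ravel()
    print(n,'ang',np.degrees(np.arctan2(vy,vx)).round(2),x0,y0)
k=P[240:300,365:420].reshape(-1,3); q=k[(k[:,2]>.1)&(k[:,2]<.113)]; print('knob',len(q),np.median(q,0),cv2.minEnclosingCircle(q[:,:2].astype(np.float32)))
E
```

```text
fob [236.  92.] z 0.022 mid 0.4258 -0.222 size 0.0333 0.1077 yaw -16.55
fob [236.  92.] z 0.017 mid 0.4259 -0.2232 size 0.0337 0.1091 yaw -16.55
fob [126. 101.] z 0.022 mid 0.437 -0.3526 size 0.037 0.1053 yaw -1.13
fob [126. 101.] z 0.017 mid 0.4373 -0.3555 size 0.0375 0.1067 yaw -1.13
disc [[ 0.46010127 -0.23188852  0.022     ]]
disc [[ 0.47300957 -0.36043767  0.017     ]]
L ang 3.46 0.5895946 -0.09670898
R ang 3.18 0.5803074 0.0026391572
F ang -86.46 0.50775504 -0.055735677
knob 887 [ 0.62457602 -0.04555653  0.10705903] ((0.6284529566764832, -0.04462294280529022), 0.02088882215321064)
```

```bash
python3 -c "
from h import *
to([.399,-.2141,.08],-16.5)
to([.399,-.2141,.003],-16.5,([.399,-.2141,.08],-16.5))"
```

```text
move [100.7 -86.  169.9] [ 0.04 -0.05 16.55]
move [ 0.  0. 77.] [0. 0. 0.]
```

Emit:
play_rows([
  [[15,-12,25,0,0,3],[30,-25,50,0,0,6],[45,-38,75,0,0,9],[60,-51,100,0,0,12],[75,-64,125,0,0,15],[90,-77,150,0,0,16.5],[100.7,-86,170,0,0,16.5],[100.7,-86,170,0,0,16.5],[100.7,-86,170,0,0,16.5],[100.7,-86,170,0,0,16.5]],
], claw=0.4)

```text
time: 3.0
tool_pos: [0.4005, -0.2148, 0.0819]
tool_rot: [0.001, 0.143, 0.99, -0.0]
contact_force: [0.9, -0.5, 0.5]
gripper_width: 0.698
grasp_force: 0.0
```

```bash
python3 - <<'E'
from h import *
im,d,c=grab('top','t2.png')
fobs(im,c,(.022,),(360,215,470,300))
im,d,c=grab('wrist','w2.png'); print(proj(c,[[.4265,-.222,.022],[.46,-.232,.022],[.399,-.2141,.022]]))
s=manip.state(); print(s['tool_pos'],s['gripper_width'])
E
```

```text
fob [425. 268.] z 0.022 mid 0.353 -0.3105 size 0.1953 0.2226 yaw -35.46
[[315.52885109 237.71774502]
 [315.46780988 277.00773013]
 [315.18631315 202.77548409]]
[ 0.40105735 -0.21529158  0.08250851] 0.7030644925468333
```

View pics/w2.png

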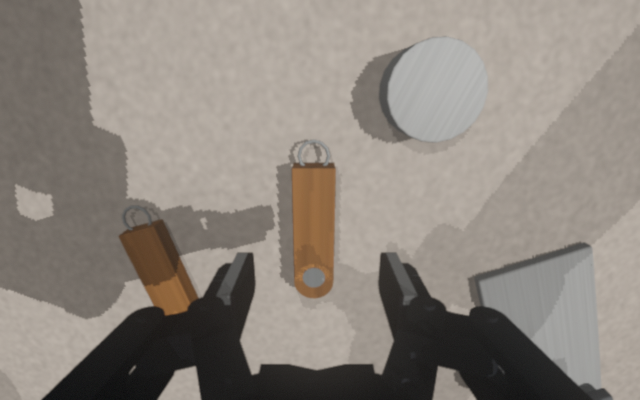

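The round fob is centred between the open fingers, with its disc at (314,278) against a predicted (315,277). I'll descend and grip.

Emit:
play_rows([
  [[1,0,20,0,0,0],[1,0,40,0,0,0],[1,0,60,0,0,0],[1,0,70,0,0,0],[1,0,77,0,0,0],[1,0,77,0,0,0],[1,0,77,0,0,0]],
], claw=0.4)

```text
time: 3.68
tool_pos: [0.399, -0.2152, 0.0042]
tool_rot: [0.0, 0.143, 0.99, -0.0]
contact_force: [0.0, -0.3, -0.4]
gripper_width: 0.702
grasp_force: 0.0
```

Emit:
play_rows([
  [[0,0,0,0,0,0],[0,0,0,0,0,0],[0,0,0,0,0,0],[0,0,0,0,0,0],[0,0,0,0,0,0],[0,0,0,0,0,0],[0,0,0,0,0,0],[0,0,0,0,0,0]],
], claw=-1)

```text
time: 4.35
tool_pos: [0.3982, -0.215, 0.0033]
tool_rot: [-0.0, 0.144, 0.99, 0.0]
contact_force: [-0.7, -0.2, -0.6]
gripper_width: -0.004
grasp_force: 0.0
```

```bash
python3 - <<'E'
from h import *
s=manip.state(); print(s['tool_pos'],s['gripper_width'],s['grasp_force'],s['contact_force'])
im,d,c=grab('wrist'); 
hsv=cv2.cvtColor(im,cv2.COLOR_BGR2HSV)
# disc: grey pixels inside the fob region
print(proj(c,[[.46,-.232,.022]]))
u,v=proj(c,[[.46,-.232,.022]])[0].astype(int)
m=np.zeros(im.shape[:2],np.uint8); m[v-35:v+35,u-30:u+30]=((hsv[...,1]<90)&(hsv[...,2]>70))[v-35:v+35,u-30:u+30]
n,l,st,ce=cv2.connectedComponentsWithStats(m); print(st[1:],ce[1:]); cv2.imwrite('pics/w3.png',im)
E
```

```text
[ 0.39820781 -0.21496235  0.00329895] -0.004232344571678644 0.0 [-0.65975877 -0.21785601 -0.6499081 ]
[[316.23125935 354.83671341]]
[[309 343  15  26 309]] [[315.99352751 356.12621359]]
```

View pics/w3.png

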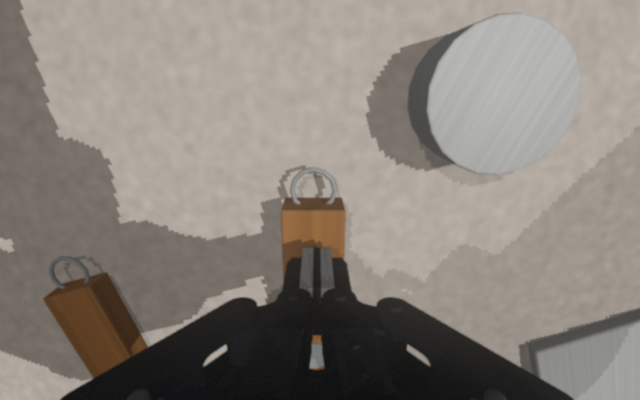

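The fingers look shut above or ahead of the fob, with no grip. I'll check the depth at the finger pixels.

```bash
python3 - <<'E'
from h import *
s=manip.state(); im,d,c=grab('wrist'); P=pts(c,d)
p=s['tool_pos']; print(p,s['gripper_width'],proj(c,[p,p+[0,0,.019],p+[0,0,.03]]))
for uv in ((308,255),(308,285),(327,255),(317,270),(315,225),(315,205),(290,235),(317,355),(315,185)): print(uv,im[uv[1],uv[0]],P[uv[1],uv[0]].round(4))
E
```

```text
[ 0.39821492 -0.21495948  0.00328738] -0.004106011633813465 [[313.93531801 241.30429474]
 [313.66722937 257.43026936]
 [313.48441317 268.43765499]]
(308, 255) [84 86 88] [ 0.3862 -0.2138  0.0418]
(308, 285) [80 82 83] [ 0.3863 -0.2133  0.0657]
(327, 255) [84 85 87] [ 0.3884 -0.2056  0.0423]
(317, 270) [31 34 38] [ 0.3876 -0.21    0.0543]
(315, 225) [ 67 107 150] [ 0.3807 -0.209   0.0231]
(315, 205) [48 66 89] [ 0.3735 -0.2069  0.0147]
(290, 235) [ 67 108 151] [ 0.3829 -0.2228  0.0218]
(317, 355) [118 119 117] [ 0.4592 -0.2313  0.0231]
(315, 185) [149 158 166] [ 0.3671 -0.205   0.0005]
```

```bash
python3 - <<'E'
from h import *
im,d,c=grab('wrist'); P=pts(c,d)
for v in range(226,262,3): print(v,im[v,308],P[v,308].round(4),im[v,328],P[v,328].round(4))
im,d,c=grab('side','s3.png'); p=manip.state()['tool_pos']; u=proj(c,[p])[0].astype(int); print(u)
cv2.imwrite('pics/s3c.png',cv2.resize(im[u[1]-70:u[1]+50,u[0]-80:u[0]+80],None,fx=4,fy=4,interpolation=2))
E
```

```text
226 [ 61  98 138] [ 0.3807 -0.2127  0.0218] [ 63 102 144] [ 0.3832 -0.203   0.0228]
229 [ 60  98 137] [ 0.382  -0.213   0.0224] [ 64 103 144] [ 0.3852 -0.2035  0.0217]
232 [ 61  98 138] [ 0.3834 -0.2135  0.0229] [ 64 102 144] [ 0.3866 -0.204   0.022 ]
235 [ 59  97 137] [ 0.3856 -0.2142  0.0215] [ 62 102 143] [ 0.3881 -0.2044  0.0223]
238 [ 59  97 137] [ 0.3865 -0.2144  0.0229] [ 64 102 144] [ 0.3901 -0.2049  0.0213]
241 [ 48  73 102] [ 0.3889 -0.2152  0.0213] [ 63 103 143] [ 0.3913 -0.2053  0.0223]
244 [44 68 96] [ 0.3904 -0.2156  0.0215] [ 62 101 141] [ 0.3935 -0.2059  0.021 ]
247 [66 74 87] [ 0.3866 -0.2142  0.0329] [ 71  86 107] [ 0.3893 -0.2051  0.0329]
250 [83 85 88] [ 0.3861 -0.2139  0.0371] [86 88 90] [ 0.3886 -0.2051  0.0372]
253 [84 87 88] [ 0.3862 -0.2139  0.0399] [86 88 90] [ 0.3887 -0.2052  0.04  ]
256 [84 86 87] [ 0.3859 -0.2137  0.0433] [86 88 89] [ 0.3887 -0.2053  0.0428]
259 [85 87 88] [ 0.3861 -0.2137  0.0456] [87 89 90] [ 0.3889 -0.2054  0.045 ]
[418 206]
```

View pics/s3c.png

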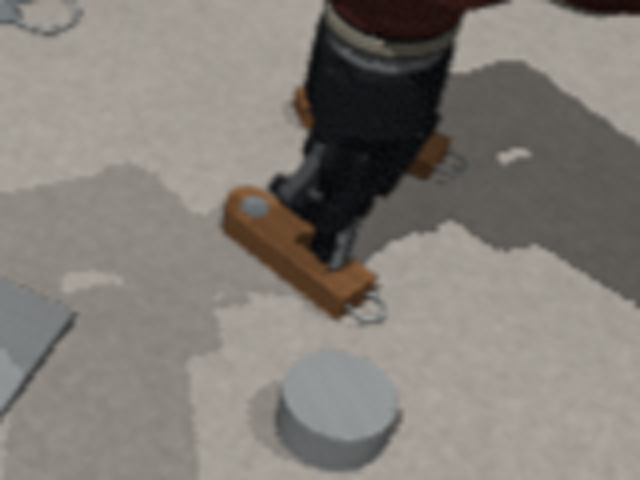

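The side view and the wrist depth agree. The shut fingertips are at z ≈ 34 mm, above the fob, while the reported TCP z is 3 mm. The real finger ends therefore sit about 30 mm behind the stated TCP, so I'll correct for that. I'll open, descend a further 29 mm while watching the force, and grip.

Emit:
play_rows([
  [[0,0,0,0,0,0],[0,0,0,0,0,0],[0,0,0,0,0,0],[0,0,0,0,0,0],[0,0,0,0,0,0],[0,0,0,0,0,0],[0,0,0,0,0,0],[0,0,0,0,0,0]],
], claw=0.4)

```text
time: 5.22
tool_pos: [0.3982, -0.215, 0.0033]
tool_rot: [0.0, 0.144, 0.99, -0.0]
contact_force: [-0.6, -0.1, 0.2]
gripper_width: 0.698
grasp_force: 0.0
```

Emit:
play_rows([
  [[0,0,4,0,0,0],[0,0,8,0,0,0],[0,0,12,0,0,0],[0,0,16,0,0,0],[0,0,20,0,0,0],[0,0,23,0,0,0],[0,0,25,0,0,0],[0,0,27,0,0,0],[0,0,28,0,0,0],[0,0,28,0,0,0]],
], claw=0.4)

```text
time: 6.05
tool_pos: [0.3981, -0.2149, -0.0249]
tool_rot: [-0.0, 0.144, 0.99, 0.0]
contact_force: [1.0, -0.1, -0.0]
gripper_width: 0.694
grasp_force: 0.0
```

Emit:
play_rows([
  [[0,0,0,0,0,0],[0,0,0,0,0,0],[0,0,0,0,0,0],[0,0,0,0,0,0],[0,0,0,0,0,0],[0,0,0,0,0,0],[0,0,0,0,0,0],[0,0,0,0,0,0]],
], claw=-1)

```text
time: 6.72
tool_pos: [0.3987, -0.2154, -0.0241]
tool_rot: [0.0, 0.144, 0.99, -0.0]
contact_force: [-0.1, 0.2, 4.8]
gripper_width: 0.36
grasp_force: 60.6
```

Gripped. I'll lift and carry it to a point in front of the stand.

```bash
python3 -c "
from h import *
a=([.3987,-.2154,.036],-16.5)
b=([.469,-.0537,.036],3.3)
to(*b,a)
e=([.5391,-.0497,-.006],3.3);to(*e,b)"
```

```text
move [-21.5 175.    0. ] [  0.    0.  -19.8]
move [-70.2  -0.   42. ] [0. 0. 0.]
```

Emit:
play_rows([
  [[0,0,-10,0,0,0],[0,0,-20,0,0,0],[0,0,-30,0,0,0],[0,0,-40,0,0,0],[0,0,-50,0,0,0],[0,0,-60,0,0,0],[0,0,-60,0,0,0]],
])

```text
time: 7.3
tool_pos: [0.3999, -0.2162, 0.0383]
tool_rot: [0.002, 0.144, 0.99, -0.001]
contact_force: [0.6, -0.4, -0.3]
gripper_width: 0.356
grasp_force: 60.2
```

Emit:
play_rows([
  [[-2,18,0,0,0,-2],[-4,36,0,0,0,-4],[-6,54,0,0,0,-6],[-8,72,0,0,0,-8],[-11,90,0,0,0,-10],[-13,108,0,0,0,-12],[-15,126,0,0,0,-14],[-18,144,0,0,0,-16],[-20,160,0,0,0,-18],[-21.5,175,0,0,0,-19.8],[-21.5,175,0,0,0,-19.8],[-21.5,175,0,0,0,-19.8]],
])

```text
time: 8.3
tool_pos: [0.4684, -0.0529, 0.0351]
tool_rot: [-0.0, -0.029, 1.0, -0.0]
contact_force: [0.3, -0.6, -0.3]
gripper_width: 0.363
grasp_force: 60.1
```

```bash
python3 - <<'E'
from h import *
s=manip.state(); print(s['tool_pos'],s['gripper_width'],s['grasp_force'])
to([.5391,-.0497,-.006],3.3)
im,d,c=grab('top','t4.png'); fobs(im,c,(.082,.06),(270,170,350,260))
p=proj(c,[s['tool_pos']])[0].astype(int); print(p)
cv2.imwrite('pics/t4c.png',cv2.resize(im[130:270,250:390],None,fx=4,fy=4,interpolation=2))
E
```

```text
[ 0.46836173 -0.05291941  0.03506064] 0.36276417870482 60.13491868972778
move [-70.8  -0.9  41. ] [-0.01 -0.04  0.06]
fob [321. 225.] z 0.082 mid 0.4917 -0.0555 size 0.1664 0.1231 yaw 75.62
fob [321. 225.] z 0.06 mid 0.4942 -0.056 size 0.1705 0.1261 yaw 75.62
[319 238]
```

View pics/t4c.png

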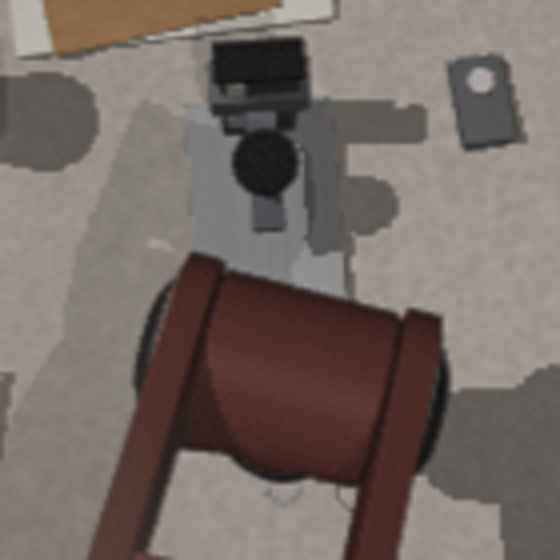

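The top view shows the wrist hiding the fob in front of the stand. The stand's arm tip at about (265,230) in the crop is clear. I'll lower and slide it in.

Emit:
play_rows([
  [[0,-0.5,15,0,0,0],[0,-0.9,30,0,0,0],[0,-0.9,41,0,0,0],[-10,-0.9,41,0,0,0],[-20,-0.9,41,0,0,0],[-30,-0.9,41,0,0,0],[-40,-0.9,41,0,0,0],[-50,-0.9,41,0,0,0],[-60,-0.9,41,0,0,0],[-68,-0.9,41,0,0,0],[-70.8,-0.9,41,0,0,0],[-70.8,-0.9,41,0,0,0]],
])

```text
time: 9.35
tool_pos: [0.5402, -0.0501, -0.0055]
tool_rot: [0.0, -0.029, 1.0, -0.0]
contact_force: [0.1, -0.4, 0.3]
gripper_width: 0.358
grasp_force: 60.1
```

Emit:
play_rows([
  [[0,0,2,0,0,0],[0,0,4,0,0,0],[0,0,6,0,0,0],[0,0,7,0,0,0],[0,0,7.5,0,0,0],[0,0,7.5,0,0,0]],
])

```text
time: 9.85
tool_pos: [0.5389, -0.0501, -0.0134]
tool_rot: [-0.0, -0.029, 1.0, 0.0]
contact_force: [0.3, -0.7, 0.0]
gripper_width: 0.357
grasp_force: 60.1
```

```bash
python3 - <<'E'
from h import *
s=manip.state(); print(s['tool_pos'],s['gripper_width'],s['grasp_force'],s['contact_force'])
im,d,c=grab('side','s5.png'); p=[.6024,-.0461,.032];u=proj(c,[p])[0].astype(int); print(proj(c,[p]))
cv2.imwrite('pics/s5c.png',cv2.resize(im[u[1]-60:u[1]+60,u[0]-70:u[0]+70],None,fx=5,fy=5,interpolation=2))
E
```

```text
[ 0.53894274 -0.05010657 -0.01343728] 0.3574581118312681 60.11355757713318 [ 0.2983879  -0.7169544   0.00702433]
[[313.15945132 205.11498766]]
```

View pics/s5c.png

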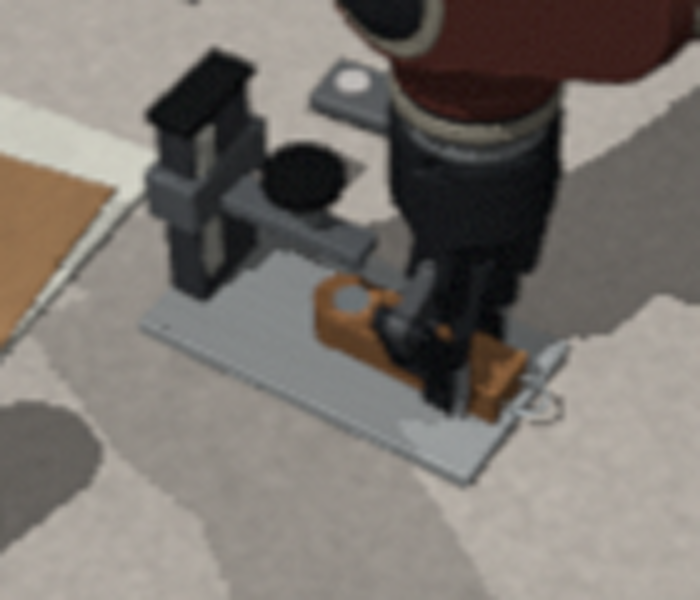

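The disc appears at crop (350,300), exactly where the foot axis should project. I'll settle it, release and rise.

Emit:
play_rows([
  [[0,0,0.5,0,0,0],[0,0,1,0,0,0],[0,0,1,0,0,0]],
])

```text
time: 10.15
tool_pos: [0.5394, -0.0501, -0.0141]
tool_rot: [0.0, -0.029, 1.0, -0.0]
contact_force: [0.6, 0.2, -1.0]
gripper_width: 0.361
grasp_force: 60.2
```

Emit:
play_rows([
  [[0,0,0,0,0,0],[0,0,0,0,0,0],[0,0,0,0,0,0],[0,0,0,0,0,0],[0,0,0,0,0,0],[0,0,0,0,0,0]],
], claw=0.0)

```text
time: 10.65
tool_pos: [0.5393, -0.0501, -0.0142]
tool_rot: [0.0, -0.029, 1.0, -0.0]
contact_force: [-0.1, -0.1, -0.3]
gripper_width: 0.498
grasp_force: 0.0
```

Emit:
play_rows([
  [[0,0,-5,0,0,0],[0,0,-15,0,0,0],[0,0,-30,0,0,0],[5,0,-50,0,0,0],[20,0,-75,0,0,0],[35,0,-100,0,0,0],[50,0,-130,0,0,0],[60,0,-150,0,0,0],[60,0,-150,0,0,0]],
])

```text
time: 11.4
tool_pos: [0.4816, -0.0544, 0.1425]
tool_rot: [0.005, -0.029, 1.0, -0.002]
contact_force: [1.2, -0.1, 0.8]
gripper_width: 0.501
grasp_force: 0.0
```

```bash
cat >> h.py <<'E'
def discs(im,cam,guess,z,r=14):
    """grey disc near the guess, surrounded by wood: hull-fill of wood minus wood"""
    hsv=cv2.cvtColor(im,cv2.COLOR_BGR2HSV); u,v=proj(cam,[guess])[0].astype(int)
    g=np.zeros(im.shape[:2],np.uint8); cv2.circle(g,(u,v),r,1,-1)
    m=((hsv[...,1]<90)&(hsv[...,2]>60)).astype(np.uint8)&g
    n,l,st,ce=cv2.connectedComponentsWithStats(m); i=1+np.argmax(st[1:,4]); print('disc px',ce[i].round(1),'guess',u,v,'area',st[i,4],'world',onplane(cam,[ce[i]],z).round(4))
E
python3 - <<'E'
from h import *
im,d,c=grab('wrist','w6.png'); F=np.array([.6024,-.0461,.032]); u,v=proj(c,[F])[0].astype(int); print(u,v,manip.state()['tool_pos'],manip.state()['contact_force'])
cv2.imwrite('pics/w6c.png',cv2.resize(im[max(v-90,0):v+60,u-75:u+75],None,fx=4,fy=4,interpolation=2))
im,d,c=grab('side'); discs(im,c,F,.032,10); fobs(im,c,(.032,),(280,170,370,260))
im,d,c=grab('top'); fobs(im,c,(.032,),(280,170,350,250))
E
```

```text
316 299 [ 0.48113872 -0.05416215  0.13994129] [ 0.08963144  0.17455792 -0.04923313]
disc px [307.6 201.1] guess 313 205 area 62 world [[ 0.6214 -0.0491  0.032 ]]
fob [327. 214.] z 0.032 mid 0.5645 -0.0417 size 0.1124 0.0444 yaw 2.39
fob [317. 207.] z 0.032 mid 0.5549 -0.0435 size 0.1785 0.1565 yaw 85.99
```

View pics/w6c.png

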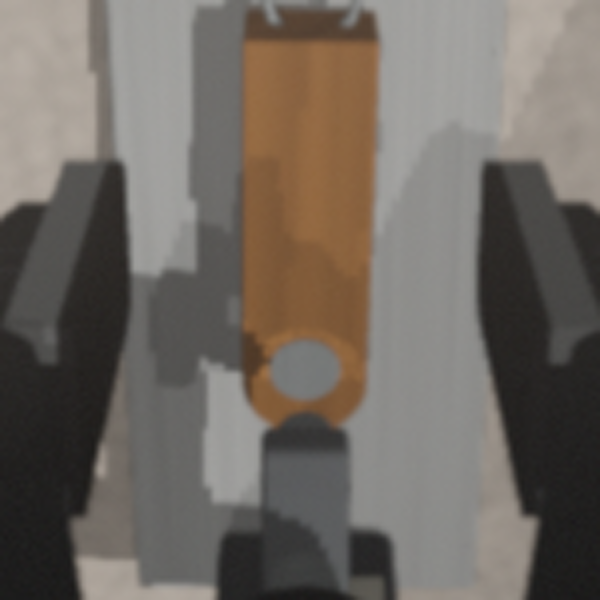

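The wrist crop shows the disc at (306,369), laterally in line with the stand's arm. I'll check the along-bed distance against the bed's front edge in one settled image.

```bash
python3 - <<'E'
from h import *
im,d,c=grab('wrist'); print(manip.state()['tool_pos']); 
F=np.array([.6024,-.0461,.032]); print(proj(c,[F]))
hsv=cv2.cvtColor(im,cv2.COLOR_BGR2HSV)
wood=((hsv[...,0]<20)&(hsv[...,1]>100)).astype(np.uint8)
u,v=proj(c,[F])[0].astype(int)
g=np.zeros_like(wood); cv2.circle(g,(u+1,v+2),11,1,-1)
m=(1-wood)&g; n,l,st,ce=cv2.connectedComponentsWithStats(m); i=1+np.argmax(st[1:,4]); print(ce[i],st[i],onplane(c,[ce[i]],.032))
P=pts(c,d); mm=((P[...,2]>.006)&(P[...,2]<.015)).astype(np.uint8); mm=cv2.medianBlur(mm,5); E=[]
for uu in list(range(270,300))+list(range(340,365)):
    q=np.where(mm[:300,uu])[0]
    if len(q): E.append((uu,q[0]-.5))
w=onplane(c,E,.01)[:,:2]; print(w[::8].round(4).tolist())
E
```

```text
[ 0.47901068 -0.05339508  0.13503737]
[[315.46834812 306.88337005]]
[315.49159664 308.28991597] [307 301  18  16 238] [[ 0.60407415 -0.04598448  0.032     ]]
[[0.5097, -0.0952], [0.5092, -0.0875], [0.5088, -0.0798], [0.5084, -0.0721], [0.5058, -0.0259], [0.5053, -0.0181], [0.5049, -0.0104]]
```

```bash
python3 -c "
from h import *
to([.628,-.0446,.115],3.3)"
```

```text
move [-149.3    0.2   19.9] [ 0.03 -0.07 -0.01]
```

Emit:
play_rows([
  [[0,0,0,0,0,0],[0,0,0,0,0,0],[-20,0,0,0,0,0],[-50,0,0,0,0,0],[-80,0,0,0,0,0],[-110,0,0,0,0,0],[-135,0,0,0,0,0],[-149,0,0,0,0,0],[-149,0,10,0,0,0],[-149,0,20,0,0,0],[-149,0,20,0,0,0],[-149,0,20,0,0,0]],
], claw=-1)

```text
time: 12.6
tool_pos: [0.6258, -0.0447, 0.1133]
tool_rot: [-0.002, -0.029, 1.0, 0.0]
contact_force: [0.1, 0.3, -0.5]
gripper_width: 0.003
grasp_force: 0.0
```

Emit:
play_rows([
  [[0,0,5,0,0,0],[0,0,10,0,0,0],[0,0,15,0,0,0],[0,0,20,0,0,0],[0,0,24,0,0,0],[0,0,26,0,0,0],[0,0,27,0,0,0],[0,0,27,0,0,0]],
])

```text
time: 13.27
tool_pos: [0.628, -0.045, 0.0885]
tool_rot: [-0.0, -0.029, 1.0, 0.0]
contact_force: [0.7, 0.1, 0.2]
gripper_width: 0.002
grasp_force: 0.0
```

Emit:
play_rows([
  [[0,0,1.5,0,0,0],[0,0,3,0,0,0],[0,0,4.5,0,0,0],[0,0,6,0,0,0],[0,0,7.5,0,0,0],[0,0,9,0,0,0],[0,0,10,0,0,0],[0,0,11,0,0,0],[0,0,11,0,0,0]],
])

```text
time: 14.02
tool_pos: [0.6282, -0.045, 0.0779]
tool_rot: [0.0, -0.029, 1.0, -0.0]
contact_force: [-1.1, 0.7, 2.3]
gripper_width: -0.001
grasp_force: 1.1
```

Emit:
play_rows([
  [[0,0,1,0,0,0],[0,0,2,0,0,0],[0,0,3,0,0,0],[0,0,4,0,0,0],[0,0,4,0,0,0]],
])

```text
time: 14.43
tool_pos: [0.6282, -0.045, 0.0736]
tool_rot: [0.0, -0.029, 1.0, -0.0]
contact_force: [-1.0, 0.2, 2.3]
gripper_width: -0.002
grasp_force: 1.3
```

Emit:
play_rows([
  [[0,0,1.5,0,0,0],[0,0,3,0,0,0],[0,0,4.5,0,0,0],[0,0,6,0,0,0],[0,0,7.5,0,0,0],[0,0,9,0,0,0],[0,0,10.5,0,0,0],[0,0,12,0,0,0],[0,0,13.5,0,0,0],[0,0,15,0,0,0],[0,0,16,0,0,0],[0,0,16,0,0,0]],
])

```text
time: 15.43
tool_pos: [0.6282, -0.045, 0.0576]
tool_rot: [0.0, -0.029, 1.0, -0.0]
contact_force: [-0.8, -0.1, 3.5]
gripper_width: -0.0
grasp_force: 1.9
```

Emit:
play_rows([
  [[0,0,0.5,0,0,0],[0,0,1,0,0,0],[0,0,1.5,0,0,0],[0,0,1.5,0,0,0]],
])

```text
time: 15.77
tool_pos: [0.6282, -0.045, 0.0563]
tool_rot: [0.0, -0.029, 1.0, -0.0]
contact_force: [0.4, -0.1, 4.9]
gripper_width: 0.003
grasp_force: 2.0
```

Emit:
play_rows([
  [[0,0,0.5,0,0,0],[0,0,1,0,0,0],[0,0,1,0,0,0]],
])

```text
time: 16.02
tool_pos: [0.6283, -0.045, 0.056]
tool_rot: [-0.0, -0.029, 1.0, -0.0]
contact_force: [-2.7, -0.2, 6.9]
gripper_width: 0.0
grasp_force: 3.6
```

Emit:
play_rows([
  [[0,0,0.5,0,0,0],[0,0,1,0,0,0],[0,0,1,0,0,0]],
])

```text
time: 16.27
tool_pos: [0.6283, -0.045, 0.056]
tool_rot: [-0.0, -0.029, 1.0, -0.0]
contact_force: [-5.7, 1.2, 11.5]
gripper_width: 0.0
grasp_force: 5.7
```

Emit:
play_rows([
  [[0,0,0.5,0,0,0],[0,0,0.5,0,0,0]],
])

```text
time: 16.43
tool_pos: [0.6283, -0.045, 0.056]
tool_rot: [-0.0, -0.029, 1.0, -0.0]
contact_force: [-6.2, 0.3, 13.6]
gripper_width: 0.004
grasp_force: 6.7
```

The descent stopped firmly at TCP z 0.056, with the force rising, so the foot is in contact. I'll ease off to a light hold and take a look.

Emit:
play_rows([
  [[0,0,-0.5,0,0,0],[0,0,-1,0,0,0],[0,0,-1,0,0,0],[0,0,-1,0,0,0],[0,0,-1,0,0,0],[0,0,-1,0,0,0],[0,0,-1,0,0,0],[0,0,-1,0,0,0],[0,0,-1,0,0,0],[0,0,-1,0,0,0],[0,0,-1,0,0,0],[0,0,-1,0,0,0]],
])

```text
time: 17.43
tool_pos: [0.6283, -0.045, 0.0561]
tool_rot: [0.0, -0.029, 1.0, -0.0]
contact_force: [-3.9, 1.0, 9.2]
gripper_width: -0.002
grasp_force: 4.5
```

```bash
python3 - <<'E'
from h import *
im,d,c=grab('side','s7.png'); u=proj(c,[[.6024,-.0461,.032]])[0].astype(int); print(manip.state()['contact_force'])
cv2.imwrite('pics/s7c.png',cv2.resize(im[u[1]-60:u[1]+60,u[0]-70:u[0]+70],None,fx=5,fy=5,interpolation=2))
E
```

```text
[-3.61720346 -0.1877519   8.72223645]
```

View pics/s7c.png

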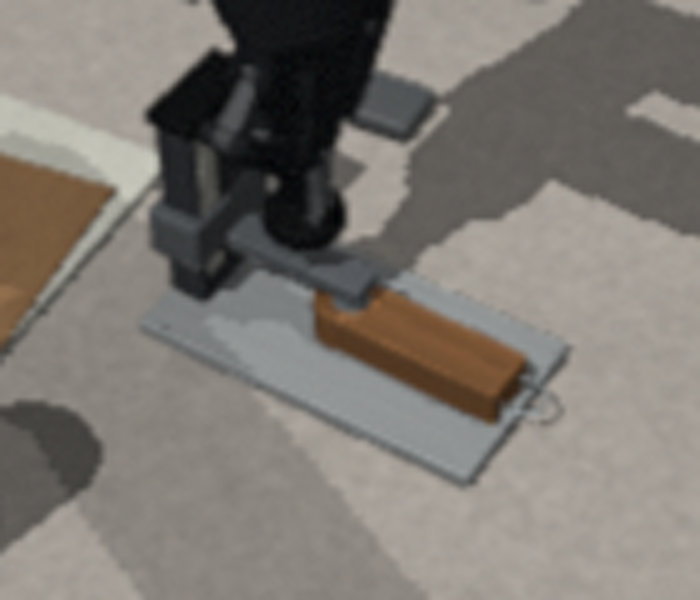

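The foot is resting on the disc at crop (350,300). I'll raise it slowly at about 10 mm/s.

Emit:
play_rows([
  [[0,0,-0.8,0,0,0],[0,0,-1.6,0,0,0],[0,0,-2.4,0,0,0],[0,0,-3.2,0,0,0],[0,0,-4,0,0,0],[0,0,-4.8,0,0,0],[0,0,-5.6,0,0,0],[0,0,-6.4,0,0,0],[0,0,-7.2,0,0,0],[0,0,-8,0,0,0],[0,0,-8.8,0,0,0],[0,0,-9.6,0,0,0]],
])

```text
time: 18.48
tool_pos: [0.6282, -0.045, 0.0645]
tool_rot: [0.0, -0.029, 1.0, -0.0]
contact_force: [0.6, 0.6, 3.0]
gripper_width: -0.005
grasp_force: 1.6
```

Emit:
play_rows([
  [[0,0,-0.8,0,0,0],[0,0,-1.6,0,0,0],[0,0,-2.4,0,0,0],[0,0,-3.2,0,0,0],[0,0,-4,0,0,0],[0,0,-4.8,0,0,0],[0,0,-5.6,0,0,0],[0,0,-6.4,0,0,0],[0,0,-7.2,0,0,0],[0,0,-8,0,0,0],[0,0,-8.8,0,0,0],[0,0,-9.6,0,0,0]],
])

```text
time: 19.48
tool_pos: [0.6282, -0.045, 0.0741]
tool_rot: [0.0, -0.029, 1.0, -0.0]
contact_force: [1.5, 0.7, 3.4]
gripper_width: -0.0
grasp_force: 1.2
```

Emit:
play_rows([
  [[0,0,-0.8,0,0,0],[0,0,-1.6,0,0,0],[0,0,-2.4,0,0,0],[0,0,-3.2,0,0,0],[0,0,-4,0,0,0],[0,0,-4.8,0,0,0],[0,0,-5.6,0,0,0],[0,0,-6.4,0,0,0],[0,0,-7.2,0,0,0],[0,0,-8,0,0,0],[0,0,-8.8,0,0,0],[0,0,-9.6,0,0,0]],
])

```text
time: 20.48
tool_pos: [0.6274, -0.0449, 0.0829]
tool_rot: [-0.001, -0.029, 1.0, 0.0]
contact_force: [-0.1, -0.5, -0.1]
gripper_width: 0.004
grasp_force: 0.0
```

Emit:
play_rows([
  [[0,0,-15,0,0,0],[0,0,-35,0,0,0],[0,0,-57,0,0,0],[25,0,-57,0,0,0],[55,0,-57,0,0,0],[80,0,-57,0,0,0],[90,0,-57,0,0,0],[90,0,-57,0,0,0],[90,0,-57,0,0,0]],
], claw=0.2)

```text
time: 21.23
tool_pos: [0.5389, -0.0503, 0.1415]
tool_rot: [0.001, -0.029, 1.0, -0.0]
contact_force: [0.1, -0.5, -0.7]
gripper_width: 0.597
grasp_force: 0.0
```

```bash
python3 - <<'E'
from h import *
to([.539,-.05,-.0125],3.3)
im,d,c=grab('side'); fobs(im,c,(.032,),(280,170,370,260))
im,d,c=grab('top'); P=pts(c,d)
# tray: rim pixels by depth
w=P[195:300,140:262].reshape(-1,3); r=w[(w[:,2]>.016)&(w[:,2]<.028)]; print('rim',len(r),cv2.minAreaRect(r[:,:2].astype(np.float32)))
fobs(im,c,(.017,),(415,215,470,300))
E
```

```text
move [  0.2   0.4 154. ] [-0.02  0.11 -0.02]
fob [326. 214.] z 0.032 mid 0.5645 -0.0416 size 0.1124 0.0442 yaw 2.39
rim 740 ((0.42548131942749023, 0.2620657682418823), (0.2319103330373764, 0.2169582098722458), 82.17549133300781)
fob [439. 253.] z 0.017 mid 0.4382 -0.3587 size 0.0329 0.1022 yaw -1.33
```

Emit:
play_rows([
  [[0,0,25,0,0,0],[0,0,50,0,0,0],[0,0,75,0,0,0],[0,0,100,0,0,0],[0,0,120,0,0,0],[0,0,135,0,0,0],[0,0,147,0,0,0],[0,0,154,0,0,0],[0,0,154,0,0,0]],
])

```text
time: 22.08
tool_pos: [0.5377, -0.0499, -0.0151]
tool_rot: [-0.001, -0.029, 1.0, 0.0]
contact_force: [-0.1, 0.3, 0.2]
gripper_width: 0.599
grasp_force: 0.0
```

Emit:
play_rows([
  [[0,0,0,0,0,0],[0,0,0,0,0,0],[0,0,0,0,0,0],[0,0,0,0,0,0],[0,0,0,0,0,0],[0,0,0,0,0,0],[0,0,0,0,0,0]],
], claw=-1)

```text
time: 22.67
tool_pos: [0.5394, -0.0504, -0.0121]
tool_rot: [0.001, -0.029, 1.0, -0.0]
contact_force: [0.5, 0.2, 5.3]
gripper_width: 0.36
grasp_force: 62.9
```

Emit:
play_rows([
  [[0,0,-3,0,0,0],[0,0,-7,0,0,0],[8,0,-7,0,0,0],[18,0,-7,0,0,0],[30,0,-7,0,0,0],[42,0,-7,0,0,0],[56,0,-8,0,0,0],[70,0,-10,0,0,0],[80,0,-30,0,0,0],[90,0,-50,0,0,0],[90,0,-75,0,0,0],[90,0,-75,0,0,0]],
])

```text
time: 23.67
tool_pos: [0.4501, -0.0561, 0.0657]
tool_rot: [0.004, -0.029, 1.0, -0.001]
contact_force: [1.4, -0.3, -0.1]
gripper_width: 0.357
grasp_force: 62.2
```

```bash
python3 - <<'E'
from h import *
to([.40,.20,.10],-7.7); s=manip.state(); print(s['tool_pos'],s['grasp_force'])
im,d,c=grab('side'); P=pts(c,d)
to([.44,.2,.1],-7.7)
E
```

```text
move [ 35.1 258.5 -35.3] [-0.11  0.41 10.98]
[ 0.45010053 -0.05613177  0.06567017] 62.21912384033203
move [ -5.4 255.9 -36.6] [-0.08  0.29 10.98]
```

Emit:
play_rows([
  [[0,10,-15,0,0,1],[0,30,-30,0,0,2],[0,55,-36,0,0,3],[0,80,-36,0,0,4],[0,105,-36,0,0,5],[0,130,-36,0,0,6],[0,155,-36,0,0,7],[0,180,-36,0,0,8],[0,200,-36,0,0,9],[0,220,-36,0,0,10],[0,220,-36,0,0,11],[0,220,-36,0,0,11]],
])

```text
time: 24.72
tool_pos: [0.4343, 0.1644, 0.0958]
tool_rot: [-0.002, 0.066, 0.998, -0.001]
contact_force: [-0.5, -0.7, -0.6]
gripper_width: 0.357
grasp_force: 62.2
```

```bash
python3 - <<'E'
from h import *
s=manip.state(); im,d,c=grab('wrist','w8.png'); print(s['tool_pos'],s['grasp_force'])
im,d,c=grab('top','t8.png')
cv2.imwrite('pics/t8c.png',cv2.resize(im[195:305,130:300],None,fx=4,fy=4,interpolation=2))
E
```

```text
[0.4343028  0.16441488 0.09576096] 62.23108649253845
```

View pics/w8.png

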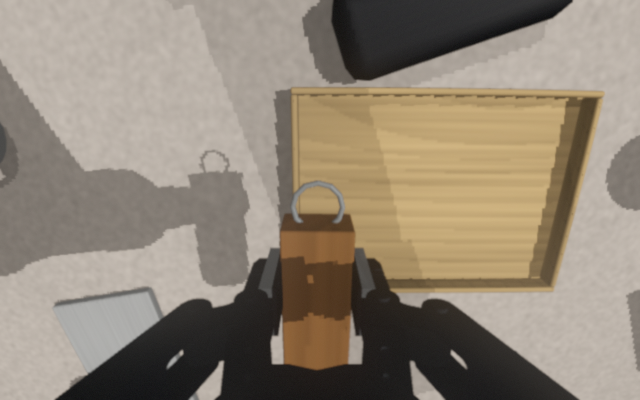

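The wrist view shows the fob held straight. The tray's rim corners are at (291,89), (602,93) and (553,291).

```bash
python3 - <<'E'
from h import *
s=manip.state(); im,d,c=grab('wrist')
w=onplane(c,[[291,89],[602,93],[553,291]],.022)[:,:2]; print(w.round(4), np.linalg.norm(w[1]-w[0]),np.linalg.norm(w[2]-w[1]))
C=(w[0]+w[2])/2; e=(w[1]-w[0])/np.linalg.norm(w[1]-w[0]); yaw=np.degrees(np.arctan2(-e[0],e[1])); f=np.array([e[1],-e[0]]); print('C',C,'yaw',yaw)
for nm,off in (('round',-35),('point',35)):
    mid=C+e*off/1000+f*.006; t=mid-f*.028; print(nm,t)
    to([*t,.05],yaw)
E
```

```text
[[0.3505 0.1583]
 [0.3818 0.3831]
 [0.5482 0.3617]] 0.2269914513339332 0.16777166903293667
C [0.44934294 0.25998219] yaw -7.926851271379674
round [0.42272635 0.22835061]
move [21.1 62.7 46.7] [-0.05 -0.08  0.19]
point [0.43237996 0.29768176]
move [ 20.9 132.7  46.6] [-0.05 -0.08  0.19]
```

Emit:
play_rows([
  [[5,15,0,0,0,0],[10,30,0,0,0,0],[15,45,0,0,0,0],[21,63,0,0,0,0],[21,63,20,0,0,0],[21,63,40,0,0,0],[21,63,60,0,0,0],[21,63,75,0,0,0],[21,63,87,0,0,0],[21,63,97,0,0,0],[21,63,103,0,0,0],[21,63,103,0,0,0]],
])

```text
time: 25.87
tool_pos: [0.4227, 0.2289, -0.0066]
tool_rot: [-0.001, 0.068, 0.998, -0.0]
contact_force: [0.4, -0.1, -1.1]
gripper_width: 0.362
grasp_force: 62.3
```

Emit:
play_rows([
  [[0,0,2,0,0,0],[0,0,4,0,0,0],[0,0,6,0,0,0],[0,0,8,0,0,0],[0,0,9,0,0,0],[0,0,9.5,0,0,0],[0,0,9.5,0,0,0]],
])

```text
time: 26.45
tool_pos: [0.4234, 0.2295, -0.015]
tool_rot: [-0.0, 0.067, 0.998, -0.0]
contact_force: [0.0, -0.3, -0.8]
gripper_width: 0.362
grasp_force: 62.3
```

Emit:
play_rows([
  [[0,0,0.5,0,0,0],[0,0,1,0,0,0],[0,0,1.5,0,0,0],[0,0,2,0,0,0],[0,0,2,0,0,0]],
])

```text
time: 26.87
tool_pos: [0.4235, 0.2295, -0.0169]
tool_rot: [0.0, 0.067, 0.998, 0.0]
contact_force: [-0.8, 0.7, 0.1]
gripper_width: 0.36
grasp_force: 62.3
```

Emit:
play_rows([
  [[0,0,0,0,0,0],[0,0,0,0,0,0],[0,0,0,0,0,0],[0,0,0,0,0,0],[0,0,0,0,0,0],[0,0,0,0,0,0]],
], claw=0.0)

```text
time: 27.37
tool_pos: [0.4235, 0.2296, -0.0168]
tool_rot: [0.0, 0.067, 0.998, 0.0]
contact_force: [0.7, 0.1, -0.4]
gripper_width: 0.503
grasp_force: 0.0
```

Emit:
play_rows([
  [[0,0,-10,0,0,0],[0,0,-30,0,0,0],[0,0,-55,0,0,0],[0,0,-85,0,0,0],[0,0,-115,0,0,0],[0,0,-145,0,0,0],[0,0,-165,0,0,0],[0,0,-165,0,0,0]],
])

```text
time: 28.03
tool_pos: [0.4268, 0.2308, 0.155]
tool_rot: [0.005, 0.067, 0.998, 0.002]
contact_force: [0.1, -0.0, 1.6]
gripper_width: 0.499
grasp_force: 0.0
```

```bash
python3 - <<'E'
from h import *
im,d,c=grab('top','t9.png'); P=pts(c,d)
im2,d2,c2=grab('wrist'); fobs(im2,c2,(.027,),(200,60,440,330))
fobs(im,c,(.017,),(360,215,470,300))
s=manip.state(); print(s['tool_pos'])
to([.437,-.18,.15],-1.3)
E
```

```text
fob [314. 198.] z 0.027 mid 0.4501 0.2266 size 0.031 0.1111 yaw -8.82
fob [439. 253.] z 0.017 mid 0.437 -0.359 size 0.0337 0.1047 yaw -1.36
[0.42404537 0.22977951 0.14961327]
move [ -67.8 -404.3   -0.7] [ 0.07  0.15 -6.4 ]
```

Emit:
play_rows([
  [[-5,-35,0,0,0,0],[-11,-70,0,0,0,-1],[-17,-105,0,0,0,-2],[-23,-140,0,0,0,-3],[-29,-175,0,0,0,-4],[-35,-210,0,0,0,-5],[-41,-245,0,0,0,-6],[-47,-280,0,0,0,-6.4],[-53,-315,0,0,0,-6.4],[-60,-350,0,0,0,-6.4],[-68,-385,0,0,0,-6.4],[-68,-404,0,0,0,-6.4]],
], claw=0.3)

```text
time: 29.13
tool_pos: [0.4356, -0.1826, 0.1462]
tool_rot: [-0.001, 0.013, 1.0, 0.0]
contact_force: [0.5, 0.3, -0.3]
gripper_width: 0.649
grasp_force: 0.0
```

```bash
python3 - <<'E'
from h import *
to([.41,-.357,.12],-1.3)
E
```

```text
move [  21.1 -175.    26.2] [ 0.04 -0.16 -0.15]
```

Emit:
play_rows([
  [[3,-25,0,0,0,0],[6,-50,0,0,0,0],[9,-75,5,0,0,0],[12,-100,10,0,0,0],[15,-125,15,0,0,0],[18,-150,20,0,0,0],[21,-175,26,0,0,0],[21,-175,26,0,0,0],[21,-175,26,0,0,0],[21,-175,26,0,0,0]],
])

```text
time: 29.97
tool_pos: [0.4111, -0.3533, 0.1206]
tool_rot: [-0.001, 0.011, 1.0, 0.001]
contact_force: [-1.0, 0.9, -0.4]
gripper_width: 0.644
grasp_force: 0.0
```

```bash
python3 - <<'E'
from h import *
im,d,c=grab('wrist','w10.png'); s=manip.state(); print(s['tool_pos'])
fobs(im,c,(.017,),(220,60,420,340))
F=np.array([.472,-.358,.017]); print(proj(c,[F]))
hsv=cv2.cvtColor(im,cv2.COLOR_BGR2HSV); wood=((hsv[...,0]<20)&(hsv[...,1]>100)).astype(np.uint8)
cn=max(cv2.findContours(wood[60:340,220:420],0,2)[0],key=cv2.contourArea); f=np.zeros((280,200),np.uint8); cv2.drawContours(f,[cn],-1,1,-1)
h=cv2.erode(f,np.ones((3,3)))&(1-wood[60:340,220:420]); n,l,st,ce=cv2.connectedComponentsWithStats(h); i=1+np.argmax(st[1:,4]); uv=ce[i]+[220,60]; print(st[i],uv,onplane(c,[uv],.017))
E
```

```text
[ 0.41141611 -0.35318888  0.12115447]
fob [308. 205.] z 0.017 mid 0.4365 -0.3596 size 0.0306 0.1093 yaw -1.14
[[311.02675074 251.8429155 ]]
[ 79 184  20  19 300] [308.56333333 253.02333333] [[ 0.47316958 -0.36033483  0.017     ]]
```

View pics/w10.png

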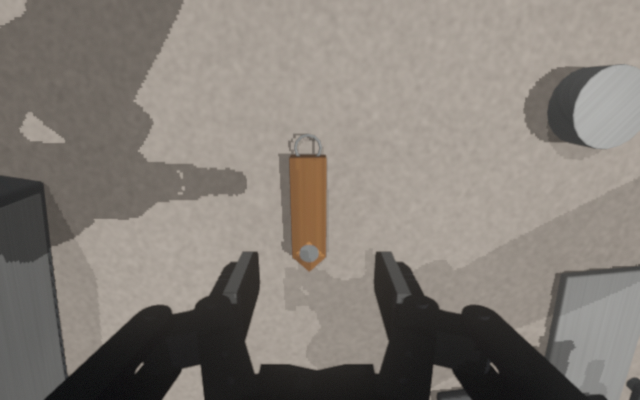

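The point fob lies between the fingers with its disc at (309,253). I'll descend with a small sideways correction.

```bash
python3 - <<'E'
from h import *
to([.4102,-.3591,-.021],-1.2)
E
```

```text
move [  0.9  -6.2 142.1] [ 0.09 -0.07 -0.07]
```

Emit:
play_rows([
  [[1,-3,15,0,0,0],[1,-6,35,0,0,0],[1,-6,60,0,0,0],[1,-6,85,0,0,0],[1,-6,105,0,0,0],[1,-6,120,0,0,0],[1,-6,120,0,0,0],[1,-6,120,0,0,0]],
], claw=0.3)

```text
time: 30.68
tool_pos: [0.4103, -0.3589, 0.0015]
tool_rot: [-0.001, 0.011, 1.0, 0.001]
contact_force: [-0.0, 0.7, -0.2]
gripper_width: 0.653
grasp_force: 0.0
```

```bash
python3 - <<'E'
from h import *
to([.4102,-.3591,-.021],-1.2); print(manip.state()['tool_pos'])
E
```

```text
move [ 0.1 -0.2 22.5] [ 0.09 -0.08 -0.03]
[ 0.41033607 -0.35890131  0.00148935]
```

Emit:
play_rows([
  [[0,0,8,0,0,0],[0,0,15,0,0,0],[0,0,20,0,0,0],[0,0,22.5,0,0,0],[0,0,22.5,0,0,0]],
])

```text
time: 31.1
tool_pos: [0.4102, -0.36, -0.021]
tool_rot: [-0.0, 0.011, 1.0, 0.0]
contact_force: [-0.1, -0.2, 0.0]
gripper_width: 0.648
grasp_force: 0.0
```

Emit:
play_rows([
  [[0,0,0,0,0,0],[0,0,0,0,0,0],[0,0,0,0,0,0],[0,0,0,0,0,0],[0,0,0,0,0,0],[0,0,0,0,0,0],[0,0,0,0,0,0]],
], claw=-1)

```text
time: 31.68
tool_pos: [0.411, -0.3609, -0.0197]
tool_rot: [0.0, 0.011, 1.0, -0.0]
contact_force: [-0.3, -0.0, 4.7]
gripper_width: 0.357
grasp_force: 61.4
```

Emit:
play_rows([
  [[0,0,-10,0,0,0],[0,0,-25,0,0,0],[0,0,-40,0,0,0],[0,0,-55,0,0,0],[0,0,-57,0,0,0],[0,0,-57,0,0,0]],
])

```text
time: 32.18
tool_pos: [0.4111, -0.361, 0.0378]
tool_rot: [0.001, 0.011, 1.0, -0.001]
contact_force: [-1.1, -0.2, -0.6]
gripper_width: 0.354
grasp_force: 61.0
```

```bash
python3 - <<'E'
from h import *
to([.469,-.0537,.036],3.3); print(manip.state()['tool_pos'])
E
```

```text
move [-50.9 308.5   1.4] [-0.1   0.08 -4.61]
[ 0.4110631  -0.36095393  0.03781312]
```

Emit:
play_rows([
  [[-20,20,-5,0,0,0],[-40,45,-10,0,0,0],[-51,75,-10,0,0,-1],[-51,105,-10,0,0,-2],[-51,135,-10,0,0,-3],[-51,165,-10,0,0,-4],[-51,195,-10,0,0,-4.6],[-51,225,-10,0,0,-4.6],[-51,255,-10,0,0,-4.6],[-51,280,-5,0,0,-4.6],[-51,300,0,0,0,-4.6],[-51,308,0,0,0,-4.6]],
])

```text
time: 33.18
tool_pos: [0.4662, -0.0509, 0.034]
tool_rot: [-0.002, -0.03, 1.0, 0.001]
contact_force: [0.7, -0.5, -0.4]
gripper_width: 0.353
grasp_force: 61.0
```

Emit:
play_rows([
  [[0,0,0,0,0,0],[0,0,0,0,0,0],[0,0,0,0,0,0]],
])

```text
time: 33.43
tool_pos: [0.4687, -0.0546, 0.0367]
tool_rot: [0.0, -0.028, 1.0, -0.0]
contact_force: [0.2, 0.6, -0.6]
gripper_width: 0.353
grasp_force: 61.0
```

```bash
python3 - <<'E'
from h import *
f=Rdown(3.3)[:,0]*-1
t=np.array([.6022,-.0461,0])-f*.0622; t[2]=-.002; print(t)
to(t,3.3); s=manip.state(); print(s['tool_pos'],s['grasp_force'],s['gripper_width'])
im,d,c=grab('wrist'); fobs(im,c,(.0,),(200,100,440,360))
E
```

```text
[ 0.54010314 -0.04968048 -0.002     ]
move [-71.6   0.9  38.7] [-0.03  0.   -0.05]
[ 0.46869404 -0.05457701  0.03667994] 60.95458388328552 0.35260895721904045
fob [316. 284.] z 0.0 mid 0.5274 -0.0494 size 0.1276 0.0494 yaw 3.22
```

Emit:
play_rows([
  [[0,0.5,15,0,0,0],[0,0.9,30,0,0,0],[0,0.9,38.7,0,0,0],[-10,0.9,38.7,0,0,0],[-20,0.9,38.7,0,0,0],[-30,0.9,38.7,0,0,0],[-40,0.9,38.7,0,0,0],[-50,0.9,38.7,0,0,0],[-60,0.9,38.7,0,0,0],[-68,0.9,38.7,0,0,0],[-71.6,0.9,38.7,0,0,0],[-71.6,0.9,38.7,0,0,0]],
])

```text
time: 34.48
tool_pos: [0.541, -0.0486, -0.0019]
tool_rot: [0.0, -0.029, 1.0, -0.0]
contact_force: [0.3, 0.2, -0.4]
gripper_width: 0.35
grasp_force: 61.0
```

Emit:
play_rows([
  [[0,0,2,0,0,0],[0,0,4,0,0,0],[0,0,6,0,0,0],[0,0,7,0,0,0],[0,0,8,0,0,0],[0,0,8.5,0,0,0],[0,0,8.5,0,0,0]],
])

```text
time: 35.07
tool_pos: [0.5392, -0.0485, -0.0097]
tool_rot: [-0.001, -0.029, 1.0, 0.0]
contact_force: [-5.7, 1.4, 7.5]
gripper_width: 0.354
grasp_force: 62.0
```

```bash
python3 - <<'E'
from h import *
s=manip.state(); print(s['tool_pos'],s['grasp_force'],s['contact_force']); to([.5401,-.0497,-.0105],3.3)
im,d,c=grab('side','s11.png'); u=proj(c,[[.6022,-.0461,.027]])[0].astype(int); print(u)
cv2.imwrite('pics/s11c.png',cv2.resize(im[u[1]-60:u[1]+60,u[0]-70:u[0]+70],None,fx=5,fy=5,interpolation=2))
E
```

```text
[ 0.53917077 -0.04851398 -0.00974759] 61.9775927066803 [-5.65892879  1.38295979  7.52517313]
move [-0.9 -1.2  0.7] [ 0.03 -0.14 -0.  ]
[313 206]
```

View pics/s11c.png

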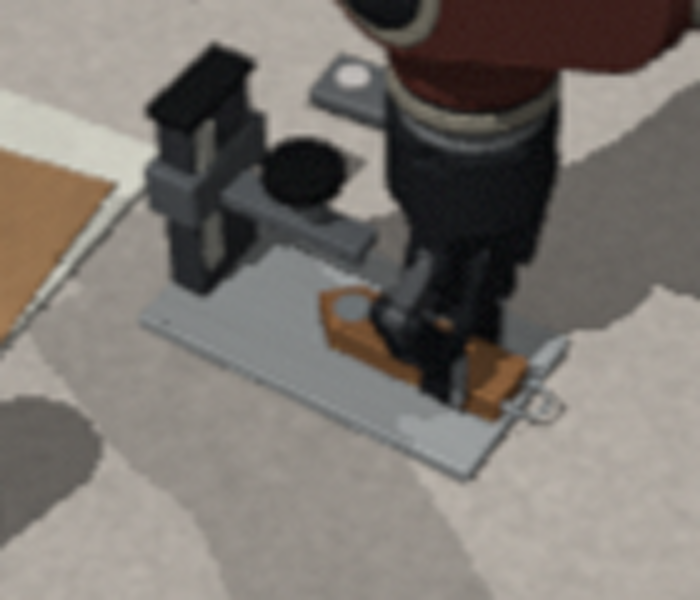

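The side view shows the point fob flat on the bed, with its disc at crop (354,306). That is about 1 px short of the foot axis. I'll apply a small correction of about 1 mm, release, rise and check numerically.

Emit:
play_rows([
  [[0,0,-1.2,0,0,0],[-1,-1.2,-1.2,0,0,0],[-1,-1.2,-1.2,0,0,0],[-1,-1.2,-0.4,0,0,0],[-1,-1.2,-0.4,0,0,0]],
])

```text
time: 35.53
tool_pos: [0.5413, -0.0499, -0.0097]
tool_rot: [-0.0, -0.029, 1.0, -0.0]
contact_force: [-2.8, 0.8, 3.9]
gripper_width: 0.354
grasp_force: 61.5
```

Emit:
play_rows([
  [[0,0,0,0,0,0],[0,0,0,0,0,0],[0,0,0,0,0,0],[0,0,0,0,0,0],[0,0,0,0,0,0],[0,0,0,0,0,0]],
], claw=0.0)

```text
time: 36.03
tool_pos: [0.541, -0.0497, -0.0103]
tool_rot: [-0.0, -0.029, 1.0, 0.0]
contact_force: [-0.6, -0.4, -0.6]
gripper_width: 0.495
grasp_force: 0.0
```

Emit:
play_rows([
  [[0,0,-5,0,0,0],[0,0,-15,0,0,0],[0,0,-30,0,0,0],[5,0,-50,0,0,0],[20,0,-75,0,0,0],[35,0,-100,0,0,0],[50,0,-130,0,0,0],[60,0,-150,0,0,0],[60,0,-150,0,0,0],[60,0,-150,0,0,0]],
])

```text
time: 36.87
tool_pos: [0.4823, -0.0535, 0.1424]
tool_rot: [0.003, -0.029, 1.0, -0.001]
contact_force: [0.1, -0.2, -0.2]
gripper_width: 0.496
grasp_force: 0.0
```

```bash
python3 - <<'E'
from h import *
im,d,c=grab('wrist','w12.png'); print(manip.state()['tool_pos']); 
F=np.array([.6022,-.0461,.027]); print(proj(c,[F]))
hsv=cv2.cvtColor(im,cv2.COLOR_BGR2HSV)
wood=((hsv[...,0]<20)&(hsv[...,1]>100)).astype(np.uint8)
u,v=proj(c,[F])[0].astype(int)
print('\n'.join(''.join('#' if x else '.' for x in r) for r in wood[v-18:v+22,u-22:u+22]))
P=pts(c,d); mm=((P[...,2]>.006)&(P[...,2]<.015)).astype(np.uint8); mm=cv2.medianBlur(mm,5); E=[]
for uu in list(range(270,300))+list(range(340,365)):
    q=np.where(mm[:300,uu])[0]
    if len(q): E.append((uu,q[0]-.5))
w=onplane(c,E,.01)[:,:2]; print(w[::8].round(4).tolist())
fobs(im,c,(.027,),(240,80,400,360)); to([.628,-.0446,.115],3.3)
E
```

```text
[ 0.48146835 -0.05326872  0.14056227]
[[315.81863108 296.826092  ]]
.........###############################....
.........###############################....
.........###############################....
.........###############################....
.........###############################....
.........###############################....
..........##############################....
..........##############################....
..........##############################....
..........##############################....
..........##############################....
..........##############################....
..........############......############....
..........##########..........##########....
..........########.............#########....
..........#######...............########....
..........######.................#######....
..........######.................######.....
..........######..................#####.....
..........######..................#####.....
..........######..................#####.....
..........######..................#####.....
..........######..................#####...
[... 318 characters left out ...]
...................############.............
....................#########...............
.....................#######................
......................#####.................
............................................
............................................
............................................
............................................
............................................
............................................
[[0.5092, -0.0963], [0.5088, -0.0885], [0.5083, -0.0806], [0.5079, -0.0728], [0.5052, -0.0258], [0.5048, -0.018], [0.5043, -0.0102]]
fob [317. 257.] z 0.027 mid 0.5663 -0.047 size 0.1069 0.0302 yaw 3.39
move [-146.7    0.3   25.8] [-0.03  0.1  -0.01]
```

The disc is within about 1–2 mm of the foot axis. Now I'll push the knob down.

Emit:
play_rows([
  [[0,0,0,0,0,0],[0,0,0,0,0,0],[-20,0,0,0,0,0],[-50,0,0,0,0,0],[-80,0,0,0,0,0],[-110,0,0,0,0,0],[-135,0,0,0,0,0],[-147,0,0,0,0,0],[-147,0,10,0,0,0],[-147,0,20,0,0,0],[-147,0,25,0,0,0],[-147,0,25,0,0,0]],
], claw=-1)

```text
time: 37.92
tool_pos: [0.625, -0.0444, 0.111]
tool_rot: [-0.003, -0.029, 1.0, 0.001]
contact_force: [0.4, -0.1, 0.2]
gripper_width: 0.001
grasp_force: 0.0
```

Emit:
play_rows([
  [[0,0,5,0,0,0],[0,0,10,0,0,0],[0,0,15,0,0,0],[0,0,20,0,0,0],[0,0,24,0,0,0],[0,0,25,0,0,0],[0,0,25,0,0,0]],
])

```text
time: 38.5
tool_pos: [0.6276, -0.0447, 0.0892]
tool_rot: [-0.0, -0.029, 1.0, 0.0]
contact_force: [-0.4, 0.3, -0.5]
gripper_width: 0.001
grasp_force: 0.0
```

Emit:
play_rows([
  [[0,0,1.5,0,0,0],[0,0,3,0,0,0],[0,0,4.5,0,0,0],[0,0,6,0,0,0],[0,0,7.5,0,0,0],[0,0,9,0,0,0],[0,0,10.5,0,0,0],[0,0,12,0,0,0],[0,0,13.5,0,0,0],[0,0,15,0,0,0],[0,0,16.5,0,0,0],[0,0,18,0,0,0]],
])

```text
time: 39.5
tool_pos: [0.628, -0.0448, 0.0719]
tool_rot: [0.0, -0.029, 1.0, -0.0]
contact_force: [-2.3, 0.4, 3.5]
gripper_width: 0.002
grasp_force: 1.5
```

Emit:
play_rows([
  [[0,0,1.5,0,0,0],[0,0,3,0,0,0],[0,0,4.5,0,0,0],[0,0,6,0,0,0],[0,0,7.5,0,0,0],[0,0,9,0,0,0],[0,0,10.5,0,0,0],[0,0,12,0,0,0],[0,0,13.5,0,0,0],[0,0,15,0,0,0],[0,0,16.5,0,0,0],[0,0,16.5,0,0,0]],
])

```text
time: 40.5
tool_pos: [0.628, -0.0447, 0.055]
tool_rot: [0.0, -0.029, 1.0, 0.0]
contact_force: [-1.2, 0.3, 4.6]
gripper_width: -0.005
grasp_force: 2.0
```

Emit:
play_rows([
  [[0,0,0.5,0,0,0],[0,0,1,0,0,0],[0,0,1.5,0,0,0],[0,0,1.5,0,0,0]],
])

```text
time: 40.83
tool_pos: [0.628, -0.0448, 0.0538]
tool_rot: [0.0, -0.029, 1.0, -0.0]
contact_force: [-0.0, -0.4, 3.3]
gripper_width: 0.001
grasp_force: 2.1
```

Emit:
play_rows([
  [[0,0,0.5,0,0,0],[0,0,1,0,0,0],[0,0,1.5,0,0,0],[0,0,2,0,0,0],[0,0,2,0,0,0]],
])

```text
time: 41.25
tool_pos: [0.628, -0.0447, 0.0517]
tool_rot: [0.0, -0.029, 1.0, -0.0]
contact_force: [-1.6, 0.0, 3.5]
gripper_width: 0.001
grasp_force: 2.2
```

Emit:
play_rows([
  [[0,0,0.5,0,0,0],[0,0,1,0,0,0],[0,0,1,0,0,0]],
])

```text
time: 41.5
tool_pos: [0.628, -0.0448, 0.051]
tool_rot: [0.0, -0.029, 1.0, -0.0]
contact_force: [-1.0, -0.1, 5.4]
gripper_width: 0.001
grasp_force: 2.8
```

Emit:
play_rows([
  [[0,0,0.5,0,0,0],[0,0,1,0,0,0],[0,0,1,0,0,0]],
])

```text
time: 41.75
tool_pos: [0.628, -0.0448, 0.051]
tool_rot: [-0.0, -0.029, 1.0, -0.0]
contact_force: [-5.5, 0.2, 10.3]
gripper_width: -0.0
grasp_force: 5.0
```

The head stopped at 0.051 as expected, exactly 5 mm lower than with the round fob. I'll hold lightly, then raise it slowly.

Emit:
play_rows([
  [[0,0,-0.3,0,0,0],[0,0,-0.3,0,0,0],[0,0,-0.3,0,0,0],[0,0,-0.3,0,0,0],[0,0,-0.3,0,0,0],[0,0,-0.3,0,0,0],[0,0,-0.3,0,0,0],[0,0,-0.3,0,0,0],[0,0,-0.3,0,0,0],[0,0,-0.3,0,0,0],[0,0,-0.3,0,0,0],[0,0,-0.3,0,0,0]],
])

```text
time: 42.75
tool_pos: [0.628, -0.0448, 0.051]
tool_rot: [-0.0, -0.029, 1.0, -0.0]
contact_force: [-3.8, 1.2, 9.2]
gripper_width: 0.004
grasp_force: 4.2
```

Emit:
play_rows([
  [[0,0,-0.8,0,0,0],[0,0,-1.6,0,0,0],[0,0,-2.4,0,0,0],[0,0,-3.2,0,0,0],[0,0,-4,0,0,0],[0,0,-4.8,0,0,0],[0,0,-5.6,0,0,0],[0,0,-6.4,0,0,0],[0,0,-7.2,0,0,0],[0,0,-8,0,0,0],[0,0,-8.8,0,0,0],[0,0,-9.6,0,0,0]],
])

```text
time: 43.75
tool_pos: [0.628, -0.0448, 0.0598]
tool_rot: [0.0, -0.029, 1.0, -0.0]
contact_force: [-0.0, 0.2, 3.7]
gripper_width: -0.002
grasp_force: 1.8
```

Emit:
play_rows([
  [[0,0,-0.8,0,0,0],[0,0,-1.6,0,0,0],[0,0,-2.4,0,0,0],[0,0,-3.2,0,0,0],[0,0,-4,0,0,0],[0,0,-4.8,0,0,0],[0,0,-5.6,0,0,0],[0,0,-6.4,0,0,0],[0,0,-7.2,0,0,0],[0,0,-8,0,0,0],[0,0,-8.8,0,0,0],[0,0,-9.6,0,0,0]],
])

```text
time: 44.75
tool_pos: [0.6279, -0.0448, 0.0694]
tool_rot: [0.0, -0.029, 1.0, -0.0]
contact_force: [0.7, 0.4, 2.3]
gripper_width: -0.002
grasp_force: 1.4
```

Emit:
play_rows([
  [[0,0,-0.8,0,0,0],[0,0,-1.6,0,0,0],[0,0,-2.4,0,0,0],[0,0,-3.2,0,0,0],[0,0,-4,0,0,0],[0,0,-4.8,0,0,0],[0,0,-5.6,0,0,0],[0,0,-6.4,0,0,0],[0,0,-7.2,0,0,0],[0,0,-8,0,0,0],[0,0,-8.8,0,0,0],[0,0,-9.6,0,0,0]],
])

```text
time: 45.75
tool_pos: [0.6279, -0.0448, 0.0789]
tool_rot: [-0.0, -0.029, 1.0, -0.0]
contact_force: [1.0, -0.2, 1.5]
gripper_width: 0.002
grasp_force: 1.0
```

Emit:
play_rows([
  [[0,0,-0.8,0,0,0],[0,0,-1.6,0,0,0],[0,0,-2.4,0,0,0],[0,0,-3.2,0,0,0],[0,0,-4,0,0,0],[0,0,-4.8,0,0,0],[0,0,-5.6,0,0,0]],
])

```text
time: 46.33
tool_pos: [0.6275, -0.0447, 0.0841]
tool_rot: [-0.0, -0.029, 1.0, 0.0]
contact_force: [0.3, -0.1, -0.3]
gripper_width: 0.002
grasp_force: 0.0
```

Head is up. Now I'll fetch the fob.

Emit:
play_rows([
  [[0,0,-15,0,0,0],[0,0,-35,0,0,0],[0,0,-57,0,0,0],[25,0,-57,0,0,0],[55,0,-57,0,0,0],[80,0,-57,0,0,0],[87,0,-57,0,0,0],[87,0,-57,0,0,0],[87,0,-57,0,0,0],[87,0,-57,0,0,0]],
], claw=0.2)

```text
time: 47.17
tool_pos: [0.5423, -0.0498, 0.1423]
tool_rot: [0.001, -0.029, 1.0, -0.0]
contact_force: [0.3, 0.6, 0.4]
gripper_width: 0.596
grasp_force: 0.0
```

```bash
python3 - <<'E'
from h import *
to([.541,-.0497,-.0095],3.3)
im,d,c=grab('side'); fobs(im,c,(.027,),(280,170,370,260)); P=pts(c,d); k=P[140:220,280:340].reshape(-1,3); q=k[(abs(k[:,0]-.628)<.012)&(abs(k[:,1]+.045)<.012)&(k[:,2]>.06)]; print('knob z',np.median(q[:,2]))
E
```

```text
move [  1.5   0.3 151.8] [-0.02  0.09  0.  ]
fob [328. 216.] z 0.027 mid 0.5651 -0.0421 size 0.1087 0.0394 yaw 3.81
knob z 0.10578779857057058
```

Emit:
play_rows([
  [[1.5,0,25,0,0,0],[1.5,0,50,0,0,0],[1.5,0,75,0,0,0],[1.5,0,100,0,0,0],[1.5,0,120,0,0,0],[1.5,0,135,0,0,0],[1.5,0,145,0,0,0],[1.5,0,150,0,0,0],[1.5,0,151,0,0,0],[1.5,0,151,0,0,0]],
])

```text
time: 48.05
tool_pos: [0.5403, -0.0499, -0.0091]
tool_rot: [0.0, -0.029, 1.0, -0.0]
contact_force: [-0.3, -0.2, 0.8]
gripper_width: 0.597
grasp_force: 0.0
```

Emit:
play_rows([
  [[0,0,0,0,0,0],[0,0,0,0,0,0],[0,0,0,0,0,0],[0,0,0,0,0,0],[0,0,0,0,0,0],[0,0,0,0,0,0],[0,0,0,0,0,0]],
], claw=-1)

```text
time: 48.63
tool_pos: [0.541, -0.0502, -0.0078]
tool_rot: [0.001, -0.029, 1.0, -0.0]
contact_force: [0.2, -0.0, 5.9]
gripper_width: 0.352
grasp_force: 60.4
```

Emit:
play_rows([
  [[0,0,-3,0,0,0],[0,0,-7,0,0,0],[8,0,-7,0,0,0],[18,0,-7,0,0,0],[30,0,-7,0,0,0],[42,0,-7,0,0,0],[56,0,-8,0,0,0],[70,0,-10,0,0,0],[80,0,-30,0,0,0],[90,0,-50,0,0,0],[90,0,-75,0,0,0],[90,0,-75,0,0,0]],
])

```text
time: 49.63
tool_pos: [0.4514, -0.0558, 0.0697]
tool_rot: [0.004, -0.029, 1.0, -0.001]
contact_force: [1.3, -1.3, 0.6]
gripper_width: 0.353
grasp_force: 59.7
```

Emit:
play_rows([
  [[0,10,-15,0,0,1],[0,30,-30,0,0,2],[0,55,-36,0,0,3],[0,80,-36,0,0,4],[0,105,-36,0,0,5],[0,130,-36,0,0,6],[0,155,-36,0,0,7],[0,185,-36,0,0,8],[0,215,-36,0,0,9],[0,245,-36,0,0,10],[0,275,-36,0,0,11],[0,300,-36,0,0,11.2]],
])

```text
time: 50.63
tool_pos: [0.4309, 0.2458, 0.1002]
tool_rot: [-0.001, 0.069, 0.998, -0.0]
contact_force: [0.0, -0.5, -0.2]
gripper_width: 0.349
grasp_force: 59.7
```

Emit:
play_rows([
  [[0,0,0,0,0,0],[0,0,0,0,0,0],[0,0,0,0,0,0]],
])

```text
time: 50.88
tool_pos: [0.4316, 0.2438, 0.1005]
tool_rot: [-0.001, 0.069, 0.998, -0.001]
contact_force: [-0.1, -0.3, -0.6]
gripper_width: 0.35
grasp_force: 59.7
```

```bash
python3 - <<'E'
from h import *
s=manip.state(); print(s['tool_pos'],s['grasp_force'],s['gripper_width'])
to([.4324,.2977,.05],-7.9)
im,d,c=grab('wrist'); fobs(im,c,(.07,.027),(100,60,440,380))
E
```

```text
[0.43155825 0.24379585 0.10047356] 59.710832834243774 0.34981867924817606
move [ 6.5 53.6 50.4] [-0.07 -0.08  0.01]
fob [313. 269.] z 0.07 mid 0.4718 0.2391 size 0.0494 0.1678 yaw -6.0
fob [313. 269.] z 0.027 mid 0.4977 0.2353 size 0.0601 0.204 yaw -6.0
```

Emit:
play_rows([
  [[3,20,0,0,0,0],[6.5,40,0,0,0,0],[6.5,54,0,0,0,0],[6.5,54,10,0,0,0],[6.5,54,30,0,0,0],[6.5,54,50,0,0,0],[6.5,54,70,0,0,0],[6.5,54,85,0,0,0],[6.5,54,95,0,0,0],[6.5,54,103,0,0,0],[6.5,54,106,0,0,0],[6.5,54,106,0,0,0]],
])

```text
time: 51.93
tool_pos: [0.4332, 0.2983, -0.0051]
tool_rot: [-0.0, 0.069, 0.998, -0.0]
contact_force: [-0.1, -0.4, -0.7]
gripper_width: 0.35
grasp_force: 59.8
```

Emit:
play_rows([
  [[0,0,2,0,0,0],[0,0,4,0,0,0],[0,0,5.5,0,0,0],[0,0,6.5,0,0,0],[0,0,7,0,0,0],[0,0,7.5,0,0,0],[0,0,7.5,0,0,0],[0,0,7.5,0,0,0]],
])

```text
time: 52.6
tool_pos: [0.4334, 0.2989, -0.012]
tool_rot: [0.0, 0.069, 0.998, -0.0]
contact_force: [-0.4, -0.7, -0.7]
gripper_width: 0.355
grasp_force: 59.8
```

Emit:
play_rows([
  [[0,0,0.5,0,0,0],[0,0,1,0,0,0],[0,0,1.5,0,0,0],[0,0,2,0,0,0],[0,0,2,0,0,0]],
])

```text
time: 53.02
tool_pos: [0.4335, 0.299, -0.0128]
tool_rot: [-0.0, 0.069, 0.998, -0.0]
contact_force: [-4.3, -1.2, 8.2]
gripper_width: 0.35
grasp_force: 60.7
```

Emit:
play_rows([
  [[0,0,0,0,0,0],[0,0,0,0,0,0],[0,0,0,0,0,0],[0,0,0,0,0,0],[0,0,0,0,0,0],[0,0,0,0,0,0]],
], claw=0.0)

```text
time: 53.52
tool_pos: [0.4334, 0.2988, -0.0141]
tool_rot: [-0.0, 0.069, 0.998, -0.0]
contact_force: [0.8, -1.4, 0.5]
gripper_width: 0.499
grasp_force: 0.0
```

Emit:
play_rows([
  [[0,0,-10,0,0,0],[0,0,-30,0,0,0],[0,0,-55,0,0,0],[0,0,-85,0,0,0],[0,0,-115,0,0,0],[0,0,-145,0,0,0],[0,0,-175,0,0,0],[0,0,-205,0,0,0],[0,0,-205,0,0,0],[0,0,-205,0,0,0],[0,0,-205,0,0,0]],
])

```text
time: 54.43
tool_pos: [0.4331, 0.2987, 0.1909]
tool_rot: [-0.0, 0.069, 0.998, -0.0]
contact_force: [-0.1, -0.0, 0.8]
gripper_width: 0.499
grasp_force: 0.0
```

```bash
python3 - <<'E'
from h import *
s=manip.state(); print(s['tool_pos'],s['time'])
im,d,c=grab('wrist','wf.png'); P=pts(c,d)
hsv=cv2.cvtColor(im,cv2.COLOR_BGR2HSV)
for (x,y,z) in ((.450,.2266,.027),(.46,.2945,.022)):
    f=Rdown(-7.9)[:,0]*-1; l=Rdown(-7.9)[:,1]
    for a in (-.04,0,.03):
        uv=proj(c,[np.array([x,y,z])+f*a])[0].astype(int); print(uv,im[uv[1],uv[0]],P[uv[1]-2:uv[1]+3,uv[0]-2:uv[0]+3,2].mean().round(4))
fobs(im,c,(.022,.027),(100,60,540,330))
im,d,c=grab('side'); P=pts(c,d); k=P[140:220,280:340].reshape(-1,3); q=k[(abs(k[:,0]-.628)<.012)&(abs(k[:,1]+.045)<.012)&(k[:,2]>.06)]; print('knob z',np.median(q[:,2]))
E
```

```text
[0.43314974 0.29874335 0.19093991] 54.4333
[248 160] [ 58  97 137] 0.0271
[250 196] [ 61 103 145] 0.0272
[252 222] [122 131 139] 0.0276
[314 159] [ 69 115 160] 0.0221
[314 195] [ 60 102 143] 0.0219
[314 221] [133 136 137] 0.0229
fob [316. 186.] z 0.022 mid 0.459 0.2962 size 0.0303 0.1085 yaw -7.24
fob [316. 186.] z 0.027 mid 0.4574 0.2965 size 0.0298 0.1069 yaw -7.24
fob [252. 190.] z 0.022 mid 0.4518 0.2269 size 0.0343 0.1114 yaw -8.47
fob [252. 190.] z 0.027 mid 0.4503 0.2281 size 0.0338 0.1097 yaw -8.47
knob z nan
  return _methods._mean(a, axis=axis, dtype=dtype,
  ret = ret.dtype.type(ret / rcount)
```

```bash
python3 - <<'E'
from h import *
im,d,c=grab('top'); P=pts(c,d); k=P.reshape(-1,3); q=k[(abs(k[:,0]-.628)<.012)&(abs(k[:,1]+.045)<.012)&(k[:,2]>.06)&(k[:,2]<.2)]; z=np.median(q[:,2]); print('knob z',len(q),z)
if abs(z-.107)<.004: print(order.job_done())
E
```

```text
knob z 101 0.10732408588959008
the job is handed in; nothing more can be done
None
```

I've handed the job in: only the round (22 mm) and point (17 mm) fobs were there; I pressed and slowly released each in that order, and both now lie flat side by side in the tray with the head fully up. (The real fingertips sat about 26–30 mm behind the stated TCP, so the first grip closed above the fob and I corrected for it.)

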